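# Close the drum of a rotational caster and lock its cover

### The job

Close the mould drum of the rotational caster: lower the cover over the core shaft and the locating pin beside it (the rotor stands at an unknown angle, so feel for the pin), and press it gently down until the rubber seal is bedded and the plate lies flush on the drum's rim all round. Then lock it: slide the slotted washer into the groove under the shaft's head, fully home, so that it lies flat on the cover's boss. Never force anything - more than about 50 N on the caster bends the pin - leave the white bottle, the blue mould half and the red cast knob where they are, and let go of everything at the end.

Things in the scene. Friction and masses are not known exactly. Their poses are not given: they have to be found in the camera images.
- caster: Rotational caster, fixed to the bench: round grey motor base 128 mm across, 39 mm high, with a small control panel on its -x side (controls reach 83 mm from the axis, 30 mm high). On it stands the rotor with an open aluminium drum, 104 mm across. Origin: on the rotor axis at bench level, z up. A brake holds the rotor (slips at 0.7 N m). A lidded pail, 178 mm high, stands to its right.
- rim (a point): Centre of the drum's rim (wall 6 mm), 88 mm above the caster's origin, axes of the caster. A rubber sealing ring in the rim, 101 mm across, stands 4 mm proud: it sinks slowly under about 12 N (weight of the cover included) and stays where it is pushed. The cover is home when its underside lies on the rim.
- shaft_tip (a point): Tip of the fixed core shaft on the rotor axis, 49 mm above the rim. Shaft 14 mm in diameter, tip tapered over the last 5 mm. Below its 14 mm head is a groove, neck 9 mm in diameter, 8.5 to 18.5 mm below the tip.
- pin_middle (a point): Middle of the arc on which the locating pin's top may lie, 34 mm from the rotor axis on the panel's (-x) side, 12 mm above the rim. The pin itself is not measured: it stands up to 0.6 rad round the axis from here, either way. Pin 10 mm in diameter, upright, tapered over its top 3 mm; it turns with the rotor.
- cover: Round aluminium cover, plate 112 mm across, 8 mm thick, 0.3 kg, boss up. Origin: centre of underside, z up. Boss: 42 mm round with two flats 32 mm apart facing its +y and -y, top 32 mm above the origin: grip it there. 16 mm bore for the shaft through plate and boss; 12 mm through hole for the pin 34 mm from the centre towards -x. Home, the origin is at point rim.
- washer: Slotted steel washer, 6 mm thick, 42 mm wide, 0.11 kg, flat, grip tab up. Origin: underside, centre of the slot's round closed end (on the shaft axis when home). Slot 12 mm wide, open to +x, arms end at x = 21 mm; plate ends at x = -30. Tab 12 (x) by 16 mm (y), centred at x = -23 mm, top at 40 mm. Goes on from any side; gap from seated boss to shaft head 8.5 mm.
- red_knob: Red cast knob, 55 mm across, 44 mm high, standing on its broad foot; origin at the centre of its underside. A bystander.
- oil_bottle: White plastic bottle, 50 mm in diameter, 115 mm high, standing; origin at the centre of its underside. A bystander.
- mould_half: Blue silicone mould half, 60 x 85 x 24 mm, lying flat; origin at the centre of its underside. A bystander.

How it is judged:
By the outcome, as a careful person would: the job done as asked, in the order asked, and still so for the second after the job is handed in, with the robot touching nothing.
It also fails if it takes over 72 s, if anything falls off the work surface, if the arm or the gripper's body presses on something with over 40 N, if the wrist force passes 120 N, or if a joint passes its speed limit or range.

### The arm

A 7-joint arm with a two-finger parallel gripper is mounted at the origin on a cart in front of the work surface, level with it; the furniture and walls round the work are solid. World frame = base frame: x ahead of the robot, y to its left, z up, the work surface at z = 0. Lengths are in m, angles in rad, forces in N, time in s.
With the tool pointing down it reaches from about 0.4 to 0.85 m from the base axis. Payload 10.4 kg.
Tool frame: the origin (TCP) lies midway between the tips of the shut fingers; the grasp point (between the pads) lies 19 mm behind it (r.tcp_to_grasp is the z of the grasp point in the tool frame, in m); z points along the fingers, x is the direction in which the jaws open and shut, and the axes are right-handed (so a half turn about z gives the same grasp; the last joint's range is limited). The gripper opens to 87 mm and grips with 3 to 60 N. Pads are 19 mm wide; open, the fingers measure 117 mm over their backs; the gripper's body (75 mm by 190 mm) begins 51 mm behind the grasp point.
Start: joints at [-1.289, 0.332, -0.065, 1.46, 0.022, 1.35, -0.088], TCP at [0.188, 0.596, 0.223] pointing down, gripper open.
Joint ranges: [-2.6, 2.6], [-0.5, 2.12], [-1.47, 1.34], [0.16, 2.42], [-1.27, 4.41], [0.06, 2.06], [-2.6, 2.6]. Speed limits (rad/s): [2.22, 2.22, 2.79, 2.79, 3.14, 3.14, 3.14].

### API

Orientations are given as a unit quaternion [x, y, z, w].
In Python, from bench import r, camera, close_job gives the robot as it stands. The module is installed in compiled form; this text tells all that it offers.
- The arm moves only by the shell command python3 -m crank 'ROWS' [FORCE]. ROWS is JSON, a list of rows, each an object of numbers: "x", "y", "z": the shift along the tool's x, y, z scaled (see below); "ax", "ay", "az": the turn, a rotation vector about the tool's x, y, z scaled (see below); "claw": the closure, from -1 (fully open) to 1 (shut), so that 0 is half open. A call has exactly 5 rows; each row is the pose to reach, as a shift and turn from the pose commanded when the call began, along the tool's axes at that moment; what a row does not reach only later rows make up. The controller multiplies each number of a shift by 1 m and each number of a turn by 2 rad. A row lasts 1/12 s, in which the tool goes at most 41.7 mm and 7.16 degrees, less where a joint would pass 70% of its speed; a pose out of reach is approached as far as the arm can. A call with a number of a shift or a turn outside -1 to 1 is refused whole. A call with a gripper value outside its range is refused whole. The fingers move at their own pace and stop on an object; FORCE is the grip in N (left out, the last holds). Time passes only in rows, so rows that repeat a pose let the fingers close, or fill a call up. It gives the time, the measured TCP pose, the force and the opening at its end, in the units of the state.
- r.read_state(): the state, without advancing time (a new reading comes with each control period).
- camera(name): name is "side" or "top" or "wrist"; returns a dict with "color" (400x640x3 uint8, blue, green, red), "fx", "fy", "cx", "cy" (pixels), "D" ([k1, k2, p1, p2, k3] as OpenCV has them; the pictures are not rectified), "eye" and "orientation" of the camera in the world. Camera axes: x right, y down, z forward; pixel columns grow to the right and rows downward; lengths in m; the calibration is good to about 2 mm. A picture is of the moment at which its call begins. There is no depth.
- close_job(): hands the job in, once; it reports no verdict.
The state is a dict: "time": time; "joint_positions": joint angles; "joint_vel": joint speeds; "joint_torque": joint torques, N m; "ee_pos": TCP position; "eef_rot": TCP orientation; "ft_force": force on the tool from outside, world axes, zero at the start; "torque": the same for the moment, N m; "width": finger opening in m.
Only numpy, scipy, OpenCV 4.12 (cv2) and the standard library are available. Lean on these libraries where they do the work, as an engineer would, in place of code of your own. Each camera call takes 0.05 s, during which the arm holds its last target. There are 200 camera calls.

## Working session

There is one attempt and no reset: what is moved stays moved. The work goes in short steps, Python scripts to look and compute and a shell command to move; the robot and the scene stay as the last step left them, time stands still between calls to the robot, and variables do not carry over. Pictures are saved under pics/ and viewed, about 8 in all and at most 12, crops included, and the job is handed in when it is done.

```bash
mkdir -p pics; ls; python3 - <<'E'
from bench import r,camera
import cv2,numpy as np,pickle
s=r.read_state()
print({k:np.round(v,4).tolist() for k,v in s.items()}, r.tcp_to_grasp)
for n in ("side","top","wrist"):
    c=camera(n); pickle.dump(c,open(f"pics/{n}0.pkl","wb")); cv2.imwrite(f"pics/{n}0.png",c["color"])
    print(n,{k:np.round(c[k],4).tolist() for k in ("fx","fy","cx","cy","D","eye","orientation")})
E
```

```text
pics
{'time': 0.0, 'joint_positions': [-1.2886, 0.3329, -0.0647, 1.4609, 0.0216, 1.3499, -0.0885], 'joint_vel': [0.001, 0.0008, 0.0006, 0.0019, -0.0014, -0.0007, 0.0001], 'joint_torque': [0.0009, -62.3265, 0.0253, -38.9879, -0.0613, 0.0401, 0.0001], 'ee_pos': [0.1875, 0.5958, 0.2217], 'eef_rot': [0.8062, 0.5916, -0.0006, 0.0005], 'ft_force': [0.4733, 0.2727, 0.0637], 'torque': [0.0014, 0.0302, 0.0107], 'width': 0.0873} -0.0187
side {'fx': 366.7311, 'fy': 366.7311, 'cx': 317.9991, 'cy': 198.0658, 'D': [-0.0675, 0.0, 0.0, 0.0, 0.0], 'eye': [0.4814, -0.4417, 0.492], 'orientation': [0.849, 0.0162, -0.0212, -0.5278]}
top {'fx': 444.6647, 'fy': 444.6647, 'cx': 318.3053, 'cy': 196.6697, 'D': [-0.0565, 0.0, 0.0, 0.0, 0.0], 'eye': [0.3335, 0.3261, 0.9638], 'orientation': [-0.7028, 0.7085, -0.0438, 0.0454]}
wrist {'fx': 288.0475, 'fy': 288.0475, 'cx': 319.7094, 'cy': 193.3943, 'D': [-0.0106, 0.0, 0.0, 0.0, 0.0], 'eye': [0.1197, 0.6148, 0.3839], 'orientation': [0.7992, 0.5868, 0.0764, 0.1052]}
```

View pics/top0.png

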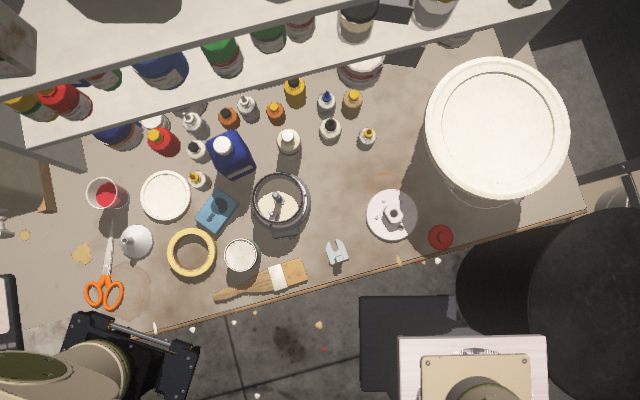

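View pics/side0.png

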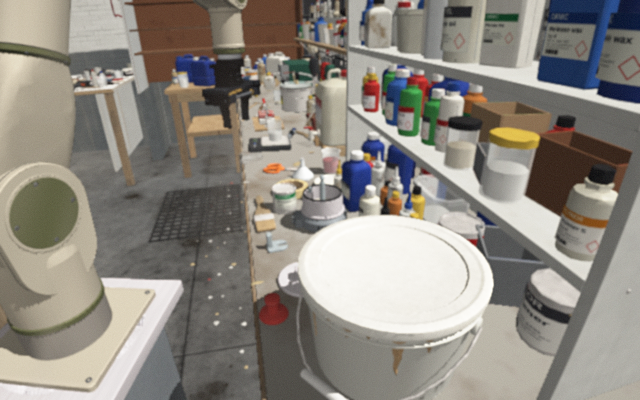

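Top view: caster about (281,202), panel below it at (287,230); cover (391,215), washer (337,252), red knob (440,237), mould half (216,210), pail (498,128). I'll zoom in on the work area.

```bash
cat > h.py <<'E'
import cv2,numpy as np,pickle
from scipy.spatial.transform import Rotation as R
def K(c): return np.array([[c["fx"],0,c["cx"]],[0,c["fy"],c["cy"]],[0,0,1]])
def plane(c,uv,z):
    n=cv2.undistortPoints(np.array(uv,float).reshape(-1,1,2),K(c),np.array(c["D"])).reshape(-1,2)
    d=R.from_quat(c["orientation"]).apply(np.c_[n,np.ones(len(n))]); e=np.array(c["eye"])
    return e+d*((z-e[2])/d[:,2])[:,None]
def proj(c,P):
    m=R.from_quat(c["orientation"]).inv(); P=np.array(P,float).reshape(-1,3)
    return cv2.projectPoints(m.apply(P-np.array(c["eye"])),np.zeros(3),np.zeros(3),K(c),np.array(c["D"]))[0].reshape(-1,2)
def load(n): return pickle.load(open(f"pics/{n}.pkl","rb"))
def snap(n,out):
    from bench import camera
    c=camera(n); pickle.dump(c,open(f"pics/{out}.pkl","wb")); return c
def crop(c,u0,v0,u1,v1,k,out):
    cv2.imwrite(f"pics/{out}.png",cv2.resize(c["color"][v0:v1,u0:u1],None,fx=k,fy=k,interpolation=cv2.INTER_CUBIC))
E
python3 - <<'E'
from h import *
c=load("top0"); crop(c,190,120,470,280,2.8,"topcrop")
for n,uv,z in (("rim",(281,200),.088),("cover",(391,215),.008),("washer",(337,252),.006),("knob",(440,237),.044),("pail",(498,128),.178),("bottle",(222,145),.115),("bot2",(288,138),.115),("mould",(216,210),.024)): print(n,plane(c,[uv],z).round(3))
E
```

```text
rim [[0.439 0.402 0.088]]
cover [[0.414 0.171 0.008]]
washer [[0.335 0.289 0.006]]
knob [[0.364 0.077 0.044]]
pail [[ 0.558 -0.003  0.178]]
bottle [[0.545 0.516 0.115]]
bot2 [[0.558 0.386 0.115]]
mould [[0.426 0.546 0.024]]
```

View pics/topcrop.png

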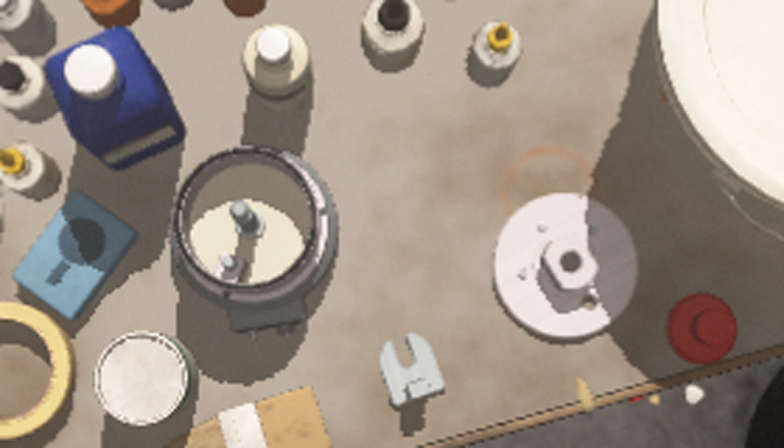

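Caster, cover (boss up) and washer are all clear. In the crop, the shaft tip is at (237,206), the pin top at (228,263), the cover's bore at (571,261) with its pin hole at (590,302), and the washer slot opens up and to the left.

```bash
python3 - <<'E'
from h import *
c=load("top0"); f=lambda u,v:(190+u/2.8,120+v/2.8)
P=lambda n,uv,z:(lambda p:(print(n,p.round(4)),p)[1])(plane(c,[f(*uv)],z)[0])
t=P("shafttip",(237,206),.137);p=P("pintop",(228,262),.100)
rim=np.array([(175,217),(190,177),(243,146),(300,165),(325,215),(300,270),(245,299),(190,268)],float)
q=plane(c,[f(*x) for x in rim],.088); 
A=np.c_[2*q[:,:2],np.ones(len(q))];s=np.linalg.lstsq(A,(q[:,:2]**2).sum(1),rcond=None)[0];print("rim",s[:2],np.sqrt(s[2]+s[:2]@s[:2]))
print("pin ang from -x",np.arctan2(-(p[1]-t[1]),-(p[0]-t[0])), np.hypot(*(p-t)[:2]))
b=P("bore",(571,261),.032);h=P("hole",(590,302),.008);print(np.hypot(*(h-b)[:2]),np.arctan2(*(b-h)[1::-1]))
e=np.array([(494,260),(515,215),(565,193),(637,270),(620,310),(565,340),(515,318)],float)
q=plane(c,[f(*x) for x in e],.006);A=np.c_[2*q[:,:2],np.ones(len(q))];s=np.linalg.lstsq(A,(q[:,:2]**2).sum(1),rcond=None)[0];print("plate",s[:2],np.sqrt(s[2]+s[:2]@s[:2]))
for n,x in (("armL",(383,341)),("armR",(414,336)),("slotend",(402,372)),("tabtopedge",(413,388)),("botL",(392,408)),("botR",(443,397))): P("w "+n,x,.006 if n!="tabtopedge" else .04)
e=np.array([(658,30),(663,70),(690,140),(784,217)],float)
# pail from full image pixels
e=[(425,125),(430,95),(455,68),(497,58),(545,75),(569,118),(545,180),(497,198),(450,175)]
q=plane(c,e,.178);A=np.c_[2*q[:,:2],np.ones(len(q))];s=np.linalg.lstsq(A,(q[:,:2]**2).sum(1),rcond=None)[0];pc=s[:2];pr=np.sqrt(s[2]+s[:2]@s[:2]);print("pail",pc,pr)
# body clearance at cover
for ang in np.deg2rad([0,15,30,45,60,75,90,105,120,135,150]):
    x=np.array([np.cos(ang),np.sin(ang)]);y=np.array([-x[1],x[0]]);d=pc-b[:2]
    l=np.array([d@x,d@y]);o=np.maximum(abs(l)-[.095,.0375],0);print(round(np.rad2deg(ang)),"clear",round(np.hypot(*o)-pr,3))
E
```

```text
shafttip [0.445  0.4094 0.137 ]
pintop [0.4107 0.4193 0.1   ]
rim [0.44105895 0.4058043 ] 0.053356349910240894
pin ang from -x -0.27915568156256376 0.035702676704621295
bore [0.4154 0.1688 0.032 ]
hole [0.3857 0.151  0.008 ]
0.034561149976338704 0.5409787680230248
plate [0.41388528 0.16925044] 0.055690877574521847
w armL [0.3574 0.3103 0.006 ]
w armR [0.361  0.2865 0.006 ]
w slotend [0.3337 0.296  0.006 ]
w tabtopedge [0.3219 0.2892 0.04  ]
w botL [0.3065 0.304  0.006 ]
w botR [0.3145 0.265  0.006 ]
pail [ 0.56364234 -0.0040975 ] 0.1340878323574743
0 clear 0.011
15 clear 0.034
30 clear 0.052
45 clear 0.056
60 clear 0.043
75 clear 0.02
90 clear 0.001
105 clear -0.008
120 clear -0.005
135 clear -0.002
150 clear -0.008
```

```bash
cat >> h.py <<'E'
def go(x,y,z,yaw):
    """print shift/turn (crank units) to bring TCP to x,y,z with jaw axis at yaw (deg, mod 180), tool straight down"""
    from bench import r
    s=r.read_state(); p=np.array(s["ee_pos"]); Q=R.from_quat(s["eef_rot"])
    best=None
    for k in (0,180):
        a=np.deg2rad(yaw+k); T=R.from_matrix(np.c_[[np.cos(a),np.sin(a),0],[np.sin(a),-np.cos(a),0],[0,0,-1]])
        v=(Q.inv()*T).as_rotvec()
        if best is None or np.linalg.norm(v)<np.linalg.norm(best): best=v
    print("t",round(s["time"],2),"pos",p.round(4),"jawyaw",np.rad2deg(np.arctan2(*Q.apply([1,0,0])[1::-1])).round(2),"shift",Q.inv().apply(np.array([x,y,z])-p).round(4),"turn/2",(best/2).round(4),"deg",np.rad2deg(best).round(1),"F",np.round(s["ft_force"],2),"w",round(s["width"],4),"j7",round(s["joint_positions"][6],2))
E
python3 -c "
from h import *
go(.415,.169,.222,40)"
```

```text
t 0.15 pos [0.1875 0.5959 0.2219] jawyaw 72.54 shift [-3.389e-01  3.451e-01  3.000e-04] turn/2 [2.000e-04 5.000e-04 2.839e-01] deg [ 0.   0.1 32.5] F [-0.61 -0.75  0.16] w 0.087 j7 -0.09
```

```bash
S='[{"x":-0.04,"y":0.04},{"x":-0.08,"y":0.08},{"x":-0.113,"y":0.115},{"x":-0.113,"y":0.115},{"x":-0.113,"y":0.115}]'
python3 -m crank '[{"x":-0.02,"y":0.02},{"x":-0.048,"y":0.049},{"x":-0.076,"y":0.077},{"x":-0.104,"y":0.106},{"x":-0.132,"y":0.134}]'
python3 -m crank '[{"x":-0.028,"y":0.029},{"x":-0.056,"y":0.057},{"x":-0.084,"y":0.086},{"x":-0.112,"y":0.114},{"x":-0.135,"y":0.137}]'
python3 -m crank '[{"x":-0.025,"y":0.025,"az":0.05},{"x":-0.05,"y":0.05,"az":0.11},{"x":-0.072,"y":0.074,"az":0.17},{"x":-0.072,"y":0.074,"az":0.23},{"x":-0.072,"y":0.074,"az":0.284}]'
python3 - <<'E'
from h import *
go(.4154,.1688,.03,40)
c=snap("wrist","w1"); cv2.imwrite("pics/w1.png",c["color"])
E
```

```text
t 0.15 pos [0.1875 0.5959 0.2219] jawyaw 72.54 shift [-0.3388  0.3456  0.1923] turn/2 [2.000e-04 5.000e-04 2.839e-01] deg [ 0.   0.1 32.5] F [-0.61 -0.75  0.16] w 0.087 j7 -0.09schema error: expected keys x, y, z, ax, ay, az, claw
schema error: expected keys x, y, z, ax, ay, az, claw
schema error: expected keys x, y, z, ax, ay, az, claw
```

View pics/w1.png

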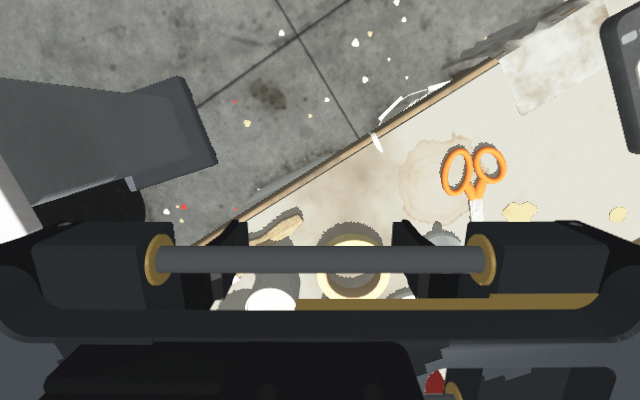

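All seven keys are needed, so the arm has not moved. The picture shows only the scissors and bench edge seen past the fingers.

```bash

python3 -m crank '[{"x":-0.02,"y":0.02,"z":0,"ax":0,"ay":0,"az":0,"claw":-1},{"x":-0.048,"y":0.049,"z":0,"ax":0,"ay":0,"az":0,"claw":-1},{"x":-0.076,"y":0.077,"z":0,"ax":0,"ay":0,"az":0,"claw":-1},{"x":-0.104,"y":0.106,"z":0,"ax":0,"ay":0,"az":0,"claw":-1},{"x":-0.132,"y":0.134,"z":0,"ax":0,"ay":0,"az":0,"claw":-1}]'
python3 -m crank '[{"x":-0.028,"y":0.029,"z":0,"ax":0,"ay":0,"az":0,"claw":-1},{"x":-0.056,"y":0.057,"z":0,"ax":0,"ay":0,"az":0,"claw":-1},{"x":-0.084,"y":0.086,"z":0,"ax":0,"ay":0,"az":0,"claw":-1},{"x":-0.112,"y":0.114,"z":0,"ax":0,"ay":0,"az":0,"claw":-1},{"x":-0.135,"y":0.137,"z":0,"ax":0,"ay":0,"az":0,"claw":-1}]'
python3 -m crank '[{"x":-0.025,"y":0.025,"z":0,"ax":0,"ay":0,"az":0.05,"claw":-1},{"x":-0.05,"y":0.05,"z":0,"ax":0,"ay":0,"az":0.11,"claw":-1},{"x":-0.072,"y":0.074,"z":0,"ax":0,"ay":0,"az":0.17,"claw":-1},{"x":-0.072,"y":0.074,"z":0,"ax":0,"ay":0,"az":0.23,"claw":-1},{"x":-0.072,"y":0.074,"z":0,"ax":0,"ay":0,"az":0.284,"claw":-1}]'
python3 - <<'E'
from h import *
go(.4154,.1688,.03,40)
c=snap("wrist","w2"); cv2.imwrite("pics/w2.png",c["color"])
E
```

```text
time: 0.62
ee_pos: [0.2764, 0.4282, 0.2224]
eef_rot: [0.806, 0.592, -0.0, -0.0]
ft_force: [0.6, -0.0, 1.0]
width: 0.0871
time: 1.03
ee_pos: [0.3669, 0.2573, 0.2226]
eef_rot: [0.807, 0.591, 0.0, -0.0]
ft_force: [1.4, -0.1, 0.0]
width: 0.0868
time: 1.45
ee_pos: [0.4157, 0.1673, 0.2226]
eef_rot: [0.941, 0.337, 0.0, -0.0]
ft_force: [0.2, 0.9, -0.2]
width: 0.0871
t 1.45 pos [0.4157 0.1673 0.2226] jawyaw 39.41 shift [ 0.0006 -0.0013  0.1926] turn/2 [-0.0001 -0.0002 -0.0052] deg [-0.  -0.  -0.6] F [ 0.16  0.93 -0.16] w 0.0871 j7 0.18
```

View pics/w2.png

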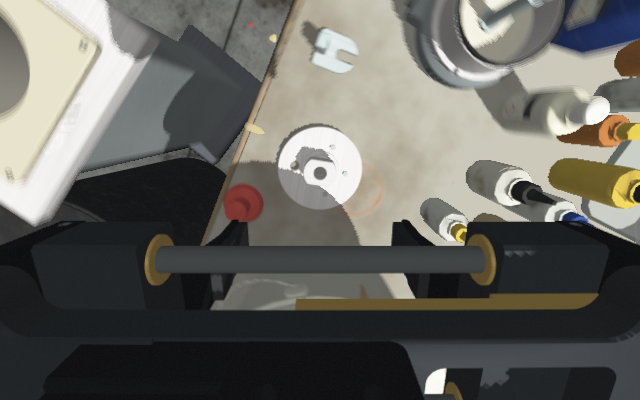

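The wrist view shows the cover at (320,170) with bore (320,173) and pin hole (294,165), the washer at (335,50) and the shaft tip about (483,26). I'll cross-check these against the top view.

```bash
python3 - <<'E'
from h import *
c=load("w2")
print("bore",plane(c,[(320,173)],.032).round(4),"hole",plane(c,[(294,165)],.008).round(4))
print("shaft",plane(c,[(483,26)],.137).round(4))
m=(cv2.cvtColor(c["color"],cv2.COLOR_BGR2HSV))
print("predicted px bore/shaft/washer slot",proj(c,[[.4154,.1688,.032],[.445,.4094,.137],[.334,.296,.006]]).round(1))
crop(c,290,10,380,90,6,"wash2")
E
```

```text
bore [[0.4137 0.1671 0.032 ]] hole [[0.3833 0.1501 0.008 ]]
shaft [[0.4247 0.3524 0.137 ]]
predicted px bore/shaft/washer slot [[321.9 172.9]
 [557.  -19.2]
 [336.9  45.8]]
```

View pics/wash2.png

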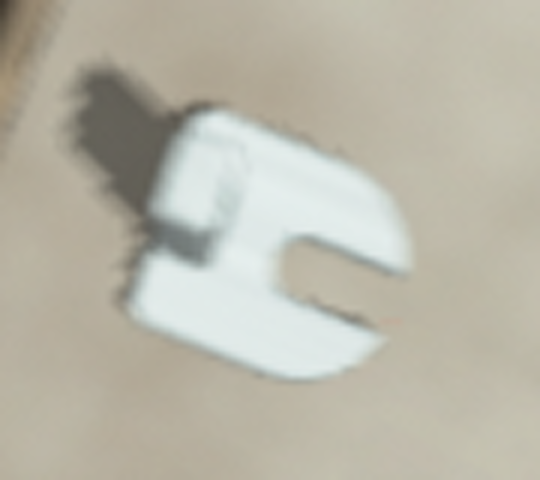

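```bash

python3 -m crank '[{"x":0.0,"y":-0.001,"z":0.03,"ax":0,"ay":0,"az":0.03,"claw":-1},{"x":0.0,"y":-0.001,"z":0.07,"ax":0,"ay":0,"az":0.06,"claw":-1},{"x":0.0,"y":-0.001,"z":0.11,"ax":0,"ay":0,"az":0.082,"claw":-1},{"x":0,"y":-0.001,"z":0.14,"ax":0,"ay":0,"az":0.082,"claw":-1},{"x":0,"y":-0.001,"z":0.15,"ax":0,"ay":0,"az":0.082,"claw":-1}]'
python3 -m crank '[{"x":0,"y":0,"z":0.02,"ax":0,"ay":0,"az":0,"claw":-1},{"x":0,"y":0,"z":0.04,"ax":0,"ay":0,"az":0,"claw":-1},{"x":0,"y":0,"z":0.055,"ax":0,"ay":0,"az":0,"claw":-0.5},{"x":0,"y":0,"z":0.057,"ax":0,"ay":0,"az":0,"claw":-0.3},{"x":0,"y":0,"z":0.057,"ax":0,"ay":0,"az":0,"claw":-0.1}]' 15
python3 -m crank '[{"x":0,"y":0,"z":0,"ax":0,"ay":0,"az":0,"claw":1},{"x":0,"y":0,"z":0,"ax":0,"ay":0,"az":0,"claw":1},{"x":0,"y":0,"z":0,"ax":0,"ay":0,"az":0,"claw":1},{"x":0,"y":0,"z":0,"ax":0,"ay":0,"az":0,"claw":1},{"x":0,"y":0,"z":0,"ax":0,"ay":0,"az":0,"claw":1}]' 15
python3 -c "
from h import *
go(.40,.225,.03,30)"
```

```text
time: 1.92
ee_pos: [0.4116, 0.1689, 0.0686]
eef_rot: [0.964, 0.265, -0.003, 0.001]
ft_force: [-0.7, 0.0, -0.4]
width: 0.0874
time: 2.33
ee_pos: [0.4143, 0.1702, 0.0159]
eef_rot: [0.964, 0.265, -0.0, 0.0]
ft_force: [-0.3, -0.0, 0.3]
width: 0.0743
time: 2.75
ee_pos: [0.4145, 0.1703, 0.016]
eef_rot: [0.965, 0.264, 0.0, -0.0]
ft_force: [-1.7, -0.5, 2.0]
width: 0.0416
t 2.75 pos [0.4145 0.1703 0.016 ] jawyaw 30.61 shift [ 0.0154 -0.0545 -0.0139] turn/2 [-0.0001 -0.0004  0.0053] deg [-0.  -0.   0.6] F [-1.69 -0.53  2.03] w 0.0416 j7 0.11
```

```bash

python3 -m crank '[{"x":0,"y":0,"z":-0.008,"ax":0,"ay":0,"az":0,"claw":1},{"x":0.005,"y":-0.018,"z":-0.01,"ax":0,"ay":0,"az":0,"claw":1},{"x":0.01,"y":-0.036,"z":-0.01,"ax":0,"ay":0,"az":0,"claw":1},{"x":0.015,"y":-0.054,"z":-0.01,"ax":0,"ay":0,"az":0,"claw":1},{"x":0.015,"y":-0.054,"z":-0.006,"ax":0,"ay":0,"az":0,"claw":1}]' 20
python3 -m crank '[{"x":0,"y":0,"z":0.003,"ax":0,"ay":0,"az":0,"claw":1},{"x":0,"y":0,"z":0.005,"ax":0,"ay":0,"az":0,"claw":1},{"x":0,"y":0,"z":0.005,"ax":0,"ay":0,"az":0,"claw":1},{"x":0,"y":0,"z":0.005,"ax":0,"ay":0,"az":0,"claw":-0.5},{"x":0,"y":0,"z":0.005,"ax":0,"ay":0,"az":0,"claw":-0.5}]'
python3 -m crank '[{"x":0,"y":0,"z":0,"ax":0,"ay":0,"az":0,"claw":-1},{"x":0,"y":0,"z":-0.03,"ax":0,"ay":0,"az":0,"claw":-1},{"x":0,"y":0,"z":-0.07,"ax":0,"ay":0,"az":0,"claw":-1},{"x":0,"y":0,"z":-0.11,"ax":0,"ay":0,"az":0,"claw":-1},{"x":0,"y":0,"z":-0.13,"ax":0,"ay":0,"az":0,"claw":-1}]'
python3 - <<'E'
from h import *
go(.40,.225,.03,120)
c=snap("wrist","w3"); cv2.imwrite("pics/w3.png",c["color"])
c=snap("top","t3"); cv2.imwrite("pics/t3.png",c["color"])
E
```

```text
time: 3.17
ee_pos: [0.399, 0.228, 0.0226]
eef_rot: [0.964, 0.266, 0.001, -0.001]
ft_force: [-0.1, 1.4, -3.3]
width: 0.0396
time: 3.58
ee_pos: [0.4001, 0.2237, 0.0167]
eef_rot: [0.965, 0.263, 0.0, -0.0]
ft_force: [0.1, -0.2, 0.1]
width: 0.0471
time: 4.0
ee_pos: [0.4012, 0.2247, 0.1511]
eef_rot: [0.965, 0.263, 0.002, -0.001]
ft_force: [1.3, 1.0, 1.0]
width: 0.0787
t 4.0 pos [0.4012 0.2247 0.1511] jawyaw 30.55 shift [-0.0015 -0.0008  0.1211] turn/2 [ 0.0017 -0.0023 -0.7806] deg [  0.2  -0.3 -89.5] F [1.34 1.05 1.04] w 0.0787 j7 -0.07
```

View pics/w3.png

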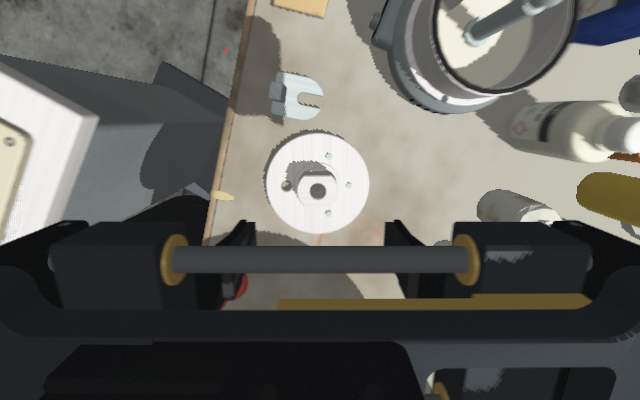

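The cover is set down clear of the pail. In the wrist view its bore is at (318,191) and its pin hole at (287,185).

```bash
python3 - <<'E'
from h import *
c=load("w3"); b=plane(c,[(318,191)],.032)[0];h=plane(c,[(287,185.5)],.008)[0]
print("bore",b.round(4),"hole",h.round(4),np.hypot(*(b-h)[:2]),np.rad2deg(np.arctan2(*(b-h)[1::-1])))
g=cv2.cvtColor(c["color"],cv2.COLOR_BGR2GRAY)
e=[(264,183),(270,158),(290,138),(318,131),(350,147),(369,183),(360,210),(318,235),(285,222)]
def fit(q):
    A=np.c_[2*q[:,:2],np.ones(len(q))];s=np.linalg.lstsq(A,(q[:,:2]**2).sum(1),rcond=None)[0];return s[:2].round(4),np.sqrt(s[2]+s[:2]@s[:2]).round(4)
print("plate",fit(plane(c,e,.008)))
q=plane(c,[(328,156),(348,185),(328,213)],.008);print(q.round(4))
# flats of the boss: detect lines in the crop
crop(c,255,120,385,245,5.5,"cov3")
# washer points
for n,p in (("slot end",(297,96)),("mouth up",(322,95)),("mouth dn",(322,106)),("tab",(277,93))): print(n,plane(c,[p],.006 if n!="tab" else .04).round(4))
# top view: cover
t=load("t3"); crop(t,255,170,425,290,4.6,"top3")
E
```

```text
bore [0.4006 0.2199 0.032 ] hole [0.3715 0.2028 0.008 ] 0.03375232902619893 30.485940103037535
plate (array([0.3986, 0.2191]), np.float64(0.0568))
[[0.3934 0.253  0.008 ]
 [0.4284 0.237  0.008 ]
 [0.4262 0.1984 0.008 ]]
slot end [[0.3352 0.289  0.006 ]]
mouth up [[0.3565 0.3027 0.006 ]]
mouth dn [[0.362  0.2935 0.006 ]]
tab [[0.3216 0.2814 0.04  ]]
```

View pics/cov3.png

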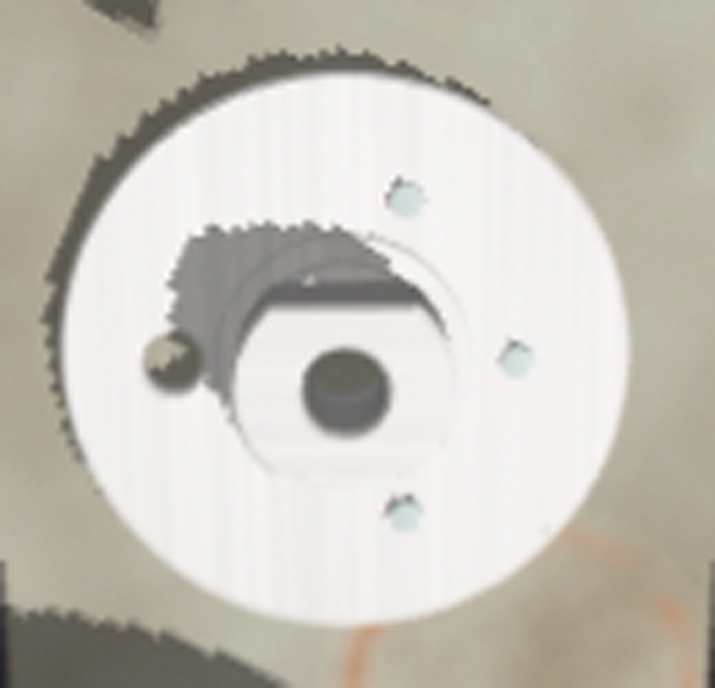

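Both boss flats lie parallel to the image rows and so to the jaw axis (yaw about 30.5°), and the pin hole is on the left. Turning a quarter and regripping on the flats.

```bash

python3 -m crank '[{"x":0,"y":0,"z":0,"ax":0,"ay":0,"az":-0.06,"claw":-0.4},{"x":0,"y":0,"z":0,"ax":0,"ay":0,"az":-0.12,"claw":-0.4},{"x":0,"y":0,"z":0,"ax":0,"ay":0,"az":-0.18,"claw":-0.4},{"x":0,"y":0,"z":0,"ax":0,"ay":0,"az":-0.24,"claw":-0.4},{"x":0,"y":0,"z":0,"ax":0,"ay":0,"az":-0.3,"claw":-0.4}]'
python3 -m crank '[{"x":0,"y":0,"z":0,"ax":0,"ay":0,"az":-0.06,"claw":-0.4},{"x":0,"y":0,"z":0,"ax":0,"ay":0,"az":-0.12,"claw":-0.4},{"x":0,"y":0,"z":0,"ax":0,"ay":0,"az":-0.18,"claw":-0.4},{"x":0,"y":0,"z":0,"ax":0,"ay":0,"az":-0.24,"claw":-0.4},{"x":0,"y":0,"z":0,"ax":0,"ay":0,"az":-0.3,"claw":-0.4}]'
python3 -m crank '[{"x":0,"y":0,"z":0.02,"ax":0,"ay":0,"az":-0.06,"claw":-0.4},{"x":0,"y":0,"z":0.04,"ax":0,"ay":0,"az":-0.12,"claw":-0.4},{"x":0,"y":0,"z":0.06,"ax":0,"ay":0,"az":-0.182,"claw":-0.4},{"x":0,"y":0,"z":0.075,"ax":0,"ay":0,"az":-0.182,"claw":-0.4},{"x":0,"y":0,"z":0.075,"ax":0,"ay":0,"az":-0.182,"claw":-0.4}]'
python3 -c "
from h import *
go(.4010,.2213,.013,120.5)"
```

```text
time: 4.52
ee_pos: [0.3995, 0.2238, 0.1458]
eef_rot: [0.842, 0.539, -0.0, 0.0]
ft_force: [0.2, 0.3, -0.5]
width: 0.0641
time: 4.93
ee_pos: [0.3995, 0.2238, 0.1458]
eef_rot: [0.645, 0.764, -0.0, -0.0]
ft_force: [0.2, -0.2, -0.3]
width: 0.061
time: 5.35
ee_pos: [0.3978, 0.2226, 0.0683]
eef_rot: [0.498, 0.867, -0.003, -0.001]
ft_force: [0.4, -0.6, -0.6]
width: 0.0605
t 5.35 pos [0.3978 0.2226 0.0683] jawyaw 120.2 shift [-0.0027  0.0024  0.0553] turn/2 [-0.0027  0.0005 -0.0026] deg [-0.3  0.1 -0.3] F [ 0.38 -0.62 -0.61] w 0.0605 j7 1.52
```

```bash

python3 -m crank '[{"x":-0.003,"y":0,"z":0.02,"ax":0,"ay":0,"az":-0.003,"claw":-0.4},{"x":-0.003,"y":0,"z":0.04,"ax":0,"ay":0,"az":-0.003,"claw":-0.4},{"x":-0.003,"y":0,"z":0.055,"ax":0,"ay":0,"az":-0.003,"claw":-0.4},{"x":-0.003,"y":0,"z":0.057,"ax":0,"ay":0,"az":-0.003,"claw":-0.4},{"x":-0.003,"y":0,"z":0.057,"ax":0,"ay":0,"az":-0.003,"claw":-0.2}]'
python3 -m crank '[{"x":0,"y":0,"z":0,"ax":0,"ay":0,"az":0,"claw":1},{"x":0,"y":0,"z":0,"ax":0,"ay":0,"az":0,"claw":1},{"x":0,"y":0,"z":0,"ax":0,"ay":0,"az":0,"claw":1},{"x":0,"y":0,"z":0,"ax":0,"ay":0,"az":0,"claw":1},{"x":0,"y":0,"z":0,"ax":0,"ay":0,"az":0,"claw":1}]' 35
python3 -c "
from h import *
go(.4010,.2213,.013,120.5)"
```

```text
time: 5.77
ee_pos: [0.4009, 0.2212, 0.0144]
eef_rot: [0.496, 0.868, -0.001, -0.0]
ft_force: [0.5, -0.2, 0.1]
width: 0.0585
time: 6.18
ee_pos: [0.4015, 0.2221, 0.0152]
eef_rot: [0.496, 0.868, 0.001, 0.0]
ft_force: [-1.4, 0.6, 3.3]
width: 0.0314
t 6.18 pos [0.4015 0.2221 0.0152] jawyaw 120.56 shift [-0.0004 -0.0008  0.0022] turn/2 [ 0.0006 -0.0002  0.0005] deg [ 0.1 -0.   0.1] F [-1.39  0.6   3.33] w 0.0314 j7 1.56
```

Gripped on the flats (31.4 mm). Lifting, and refining the caster axis with enlarged crops of both fixed views put side by side.

```bash

python3 -m crank '[{"x":0,"y":0,"z":-0.02,"ax":0,"ay":0,"az":0,"claw":1},{"x":0,"y":0,"z":-0.06,"ax":0,"ay":0,"az":0,"claw":1},{"x":0,"y":0,"z":-0.1,"ax":0,"ay":0,"az":0,"claw":1},{"x":0,"y":0,"z":-0.14,"ax":0,"ay":0,"az":0,"claw":1},{"x":0,"y":0,"z":-0.18,"ax":0,"ay":0,"az":0,"claw":1}]'
python3 - <<'E'
from h import *
go(.4420,.4070,.20,74)
a=load("top0")["color"][160:240,245:315]; b=load("side0")["color"][170:230,290:360]
up=lambda i,k:cv2.resize(i,None,fx=k,fy=k,interpolation=cv2.INTER_CUBIC)
A=up(a,5.7);B=up(b,5.7); H=max(len(A),len(B)); pad=lambda i:np.pad(i,((0,H-len(i)),(0,0),(0,0)))
o=np.hstack([pad(A),pad(B)]);print(A.shape,B.shape,o.shape);cv2.imwrite("pics/cast.png",o)
E
```

```text
time: 6.6
ee_pos: [0.4006, 0.221, 0.1963]
eef_rot: [0.496, 0.868, -0.0, -0.0]
ft_force: [2.6, 1.3, -2.9]
width: 0.032
t 6.6 pos [0.4006 0.221  0.1963] jawyaw 120.53 shift [ 0.1392  0.1302 -0.0038] turn/2 [-3.000e-04  1.000e-04  4.061e-01] deg [-0.   0.  46.5] F [ 2.64  1.33 -2.92] w 0.032 j7 1.49
(456, 399, 3) (342, 399, 3) (456, 798, 3)
```

View pics/cast.png

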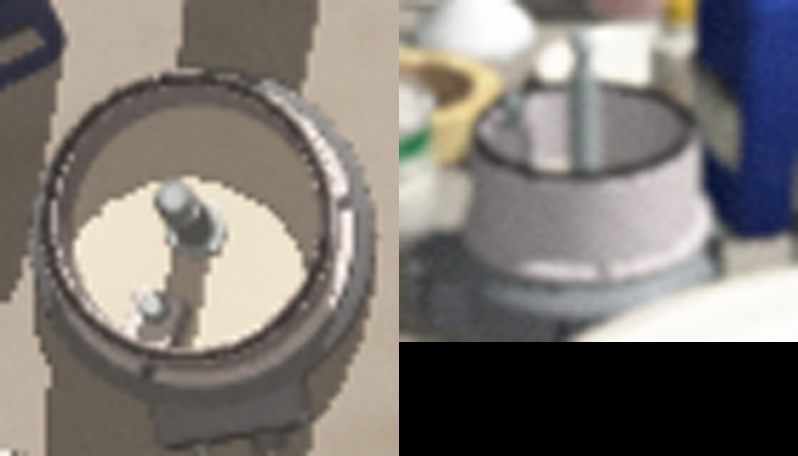

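Top crop: shaft tip (171,193), pin top (151,301), seal ring centre about (188,215). Side crop: tip (181,33), pin top (119,95), ring centre (183,130).

```bash
python3 - <<'E'
from h import *
t=load("top0");s=load("side0")
T=lambda u,v:(245+u/5.7,160+v/5.7);S=lambda u,v:(290+u/5.7,170+v/5.7)
for n,a,b,z in (("tip",(171,193),(181,33),.137),("pin",(151,301),(119,95),.100),("ring",(188,215),(183,130),.091)):
    pa=plane(t,[T(*a)],z)[0];pb=plane(s,[S(*b)],z)[0]
    # two-ray midpoint
    ea=np.array(t["eye"]);eb=np.array(s["eye"]);da=pa-ea;db=pb-eb;da/=np.linalg.norm(da);db/=np.linalg.norm(db)
    k=np.linalg.lstsq(np.c_[da,-db],eb-ea,rcond=None)[0];A=ea+k[0]*da;B=eb+k[1]*db
    print(n,"top",pa.round(4),"side",pb.round(4),"tri",((A+B)/2).round(4),"gap",np.linalg.norm(A-B).round(4))
E
```

```text
tip top [0.4444 0.4088 0.137 ] side [0.4419 0.4034 0.137 ] tri [0.4431 0.4088 0.135 ] gap 0.0031
pin top [0.4122 0.4192 0.1   ] side [0.4126 0.4189 0.1   ] tri [0.4124 0.4192 0.0998] gap 0.0004
ring top [0.4429 0.4074 0.091 ] side [0.4422 0.4012 0.091 ] tri [0.4426 0.4076 0.088 ] gap 0.0013
```

```bash

python3 -m crank '[{"x":0.02,"y":0.019,"z":0,"ax":0,"ay":0,"az":0.05,"claw":1},{"x":0.046,"y":0.043,"z":0,"ax":0,"ay":0,"az":0.11,"claw":1},{"x":0.072,"y":0.067,"z":0,"ax":0,"ay":0,"az":0.17,"claw":1},{"x":0.096,"y":0.09,"z":0,"ax":0,"ay":0,"az":0.23,"claw":1},{"x":0.115,"y":0.108,"z":0,"ax":0,"ay":0,"az":0.29,"claw":1}]'
python3 -c "
from h import *
go(.443,.408,.165,71.5)"
```

```text
time: 7.02
ee_pos: [0.4353, 0.3779, 0.194]
eef_rot: [0.725, 0.689, -0.0, -0.0]
ft_force: [-0.3, -0.6, -3.1]
width: 0.0316
t 7.02 pos [0.4353 0.3779 0.194 ] jawyaw 87.06 shift [0.0304 0.0062 0.029 ] turn/2 [-4.000e-04  1.000e-04  1.358e-01] deg [-0.   0.  15.6] F [-0.28 -0.64 -3.06] w 0.0316 j7 0.77
```

```bash

python3 -m crank '[{"x":0.015,"y":0.003,"z":0,"ax":0,"ay":0,"az":0.055,"claw":1},{"x":0.029,"y":0.006,"z":0.008,"ax":0,"ay":0,"az":0.11,"claw":1},{"x":0.029,"y":0.006,"z":0.017,"ax":0,"ay":0,"az":0.135,"claw":1},{"x":0.029,"y":0.006,"z":0.026,"ax":0,"ay":0,"az":0.135,"claw":1},{"x":0.029,"y":0.006,"z":0.026,"ax":0,"ay":0,"az":0.135,"claw":1}]'
python3 - <<'E'
from h import *
go(.443,.408,.1515,71.5)
t=snap("top","t5");s=snap("side","s5")
up=lambda i,k:cv2.resize(i,None,fx=k,fy=k,interpolation=cv2.INTER_CUBIC)
A=up(t["color"][150:240,235:325],4.4);B=up(s["color"][150:240,280:370],4.4);cv2.imwrite("pics/c5.png",np.hstack([A,B]))
E
```

```text
time: 7.43
ee_pos: [0.4421, 0.403, 0.166]
eef_rot: [0.809, 0.588, -0.002, 0.001]
ft_force: [-0.5, -0.2, -3.4]
width: 0.0319
t 7.43 pos [0.4421 0.403  0.166 ] jawyaw 71.96 shift [ 0.0051 -0.0007  0.0144] turn/2 [-0.0007  0.002   0.004 ] deg [-0.1  0.2  0.5] F [-0.46 -0.23 -3.37] w 0.0319 j7 0.5
```

View pics/c5.png

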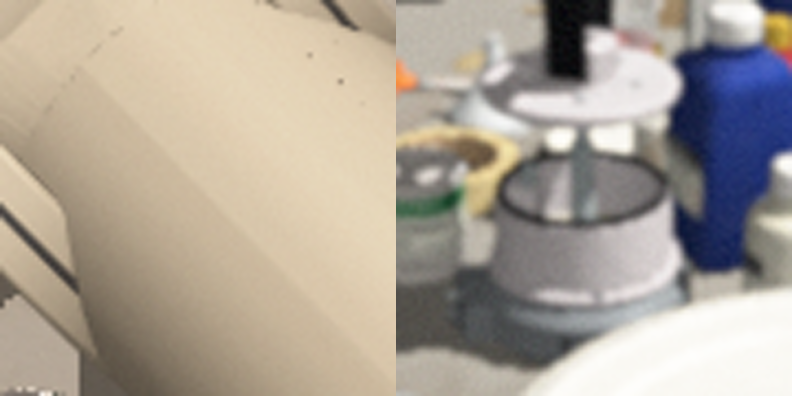

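Side half: the cover (centre x about 582) hangs level over the ring (centre about 585), so world x is aligned. The arm hides the caster in the top view. Feeling down from here.

```bash

python3 -m crank '[{"x":0.0,"y":0,"z":0,"ax":0,"ay":0,"az":0.004,"claw":1},{"x":0,"y":0,"z":0.004,"ax":0,"ay":0,"az":0.004,"claw":1},{"x":0,"y":0,"z":0.008,"ax":0,"ay":0,"az":0.004,"claw":1},{"x":0,"y":0,"z":0.008,"ax":0,"ay":0,"az":0.004,"claw":1},{"x":0,"y":0,"z":0.008,"ax":0,"ay":0,"az":0.004,"claw":1}]'
python3 -c "
from h import *
go(.443,.408,.1515,71.5)"
```

```text
time: 7.95
ee_pos: [0.443, 0.404, 0.1603]
eef_rot: [0.812, 0.584, -0.0, -0.0]
ft_force: [-0.2, 0.4, -3.7]
width: 0.0313
t 7.95 pos [0.443  0.404  0.1603] jawyaw 71.4 shift [ 0.0038 -0.0012  0.0088] turn/2 [-0.0001  0.0002 -0.0009] deg [-0.   0.  -0.1] F [-0.2   0.43 -3.74] w 0.0313 j7 0.49
```

```bash

python3 -m crank '[{"x":0.003,"y":-0.001,"z":0.001,"ax":0,"ay":0,"az":0,"claw":1},{"x":0.003,"y":-0.001,"z":0.003,"ax":0,"ay":0,"az":0,"claw":1},{"x":0.003,"y":-0.001,"z":0.005,"ax":0,"ay":0,"az":0,"claw":1},{"x":0.003,"y":-0.001,"z":0.007,"ax":0,"ay":0,"az":0,"claw":1},{"x":0.003,"y":-0.001,"z":0.008,"ax":0,"ay":0,"az":0,"claw":1}]'
python3 -m crank '[{"x":0,"y":0,"z":0.001,"ax":0,"ay":0,"az":0,"claw":1},{"x":0,"y":0,"z":0.002,"ax":0,"ay":0,"az":0,"claw":1},{"x":0,"y":0,"z":0.003,"ax":0,"ay":0,"az":0,"claw":1},{"x":0,"y":0,"z":0.004,"ax":0,"ay":0,"az":0,"claw":1},{"x":0,"y":0,"z":0.005,"ax":0,"ay":0,"az":0,"claw":1}]'
python3 -c "
from h import *
go(.443,.408,.1515,71.5)"
```

```text
time: 8.37
ee_pos: [0.443, 0.4073, 0.1521]
eef_rot: [0.812, 0.583, -0.0, 0.0]
ft_force: [0.7, 0.8, -2.2]
width: 0.0318
time: 8.78
ee_pos: [0.4431, 0.4074, 0.1475]
eef_rot: [0.812, 0.583, 0.0, -0.0]
ft_force: [0.7, 0.2, -3.9]
width: 0.0315
t 8.78 pos [0.4431 0.4074 0.1475] jawyaw 71.39 shift [ 0.0005 -0.0003 -0.004 ] turn/2 [-0.     -0.0001 -0.001 ] deg [-0.  -0.  -0.1] F [ 0.74  0.23 -3.95] w 0.0315 j7 0.49
```

```bash

for i in 1 2 3; do python3 -m crank '[{"x":0,"y":0,"z":0.001,"ax":0,"ay":0,"az":0,"claw":1},{"x":0,"y":0,"z":0.002,"ax":0,"ay":0,"az":0,"claw":1},{"x":0,"y":0,"z":0.003,"ax":0,"ay":0,"az":0,"claw":1},{"x":0,"y":0,"z":0.004,"ax":0,"ay":0,"az":0,"claw":1},{"x":0,"y":0,"z":0.005,"ax":0,"ay":0,"az":0,"claw":1}]' | grep -v eef; done
```

```text
time: 9.2
ee_pos: [0.4431, 0.4074, 0.1425]
ft_force: [-0.4, -0.0, -2.5]
width: 0.032
time: 9.62
ee_pos: [0.4431, 0.4074, 0.1375]
ft_force: [0.2, 0.1, -3.6]
width: 0.0314
time: 10.03
ee_pos: [0.4431, 0.4074, 0.1325]
ft_force: [0.5, 0.3, -2.5]
width: 0.0313
```

```bash

for i in 1 2 3; do python3 -m crank '[{"x":0,"y":0,"z":0.001,"ax":0,"ay":0,"az":0,"claw":1},{"x":0,"y":0,"z":0.002,"ax":0,"ay":0,"az":0,"claw":1},{"x":0,"y":0,"z":0.003,"ax":0,"ay":0,"az":0,"claw":1},{"x":0,"y":0,"z":0.004,"ax":0,"ay":0,"az":0,"claw":1},{"x":0,"y":0,"z":0.005,"ax":0,"ay":0,"az":0,"claw":1}]' | grep -v eef; done
for i in 1 2; do python3 -m crank '[{"x":0,"y":0,"z":0.0005,"ax":0,"ay":0,"az":0,"claw":1},{"x":0,"y":0,"z":0.001,"ax":0,"ay":0,"az":0,"claw":1},{"x":0,"y":0,"z":0.0015,"ax":0,"ay":0,"az":0,"claw":1},{"x":0,"y":0,"z":0.002,"ax":0,"ay":0,"az":0,"claw":1},{"x":0,"y":0,"z":0.002,"ax":0,"ay":0,"az":0,"claw":1}]' | grep -v eef; done
```

```text
time: 10.45
ee_pos: [0.4431, 0.4074, 0.1275]
ft_force: [0.3, -0.5, -3.6]
width: 0.0321
time: 10.87
ee_pos: [0.4431, 0.4074, 0.1225]
ft_force: [0.7, 0.0, -3.8]
width: 0.0315
time: 11.28
ee_pos: [0.4431, 0.4074, 0.1175]
ft_force: [-0.6, -0.2, -3.7]
width: 0.0317
time: 11.7
ee_pos: [0.4431, 0.4074, 0.1155]
ft_force: [-0.0, -0.8, -2.5]
width: 0.0317
time: 12.12
ee_pos: [0.4431, 0.4074, 0.1134]
ft_force: [0.8, -0.7, -2.8]
width: 0.0314
```

Underside is now about 0.099 m, level with the pin's top. Going on in 1 mm steps.

```bash

for i in 1 2 3; do python3 -m crank '[{"x":0,"y":0,"z":0.0003,"ax":0,"ay":0,"az":0,"claw":1},{"x":0,"y":0,"z":0.0006,"ax":0,"ay":0,"az":0,"claw":1},{"x":0,"y":0,"z":0.001,"ax":0,"ay":0,"az":0,"claw":1},{"x":0,"y":0,"z":0.001,"ax":0,"ay":0,"az":0,"claw":1},{"x":0,"y":0,"z":0.001,"ax":0,"ay":0,"az":0,"claw":1}]' | grep -v width; done; python3 -c "
from bench import r;print(r.read_state()['torque'])"
```

```text
time: 12.53
ee_pos: [0.4431, 0.4074, 0.1126]
eef_rot: [0.812, 0.583, 0.0, -0.0]
ft_force: [-0.0, 0.2, -2.9]
time: 12.95
ee_pos: [0.4431, 0.4073, 0.1115]
eef_rot: [0.812, 0.583, -0.0, -0.0]
ft_force: [0.2, -0.7, -2.8]
time: 13.37
ee_pos: [0.4431, 0.4074, 0.1105]
eef_rot: [0.812, 0.583, -0.0, -0.0]
ft_force: [0.1, -0.3, -3.7]
[ 0.02222331 -0.00882824  0.0433112 ]
```

```bash

for i in 1 2 3 4 5; do python3 -m crank '[{"x":0,"y":0,"z":0.0003,"ax":0,"ay":0,"az":0,"claw":1},{"x":0,"y":0,"z":0.0006,"ax":0,"ay":0,"az":0,"claw":1},{"x":0,"y":0,"z":0.001,"ax":0,"ay":0,"az":0,"claw":1},{"x":0,"y":0,"z":0.001,"ax":0,"ay":0,"az":0,"claw":1},{"x":0,"y":0,"z":0.001,"ax":0,"ay":0,"az":0,"claw":1}]' | egrep 'pos|force'; done; python3 -c "
from bench import r;print(r.read_state()['torque'])"
```

```text
ee_pos: [0.4431, 0.4074, 0.1095]
ft_force: [-0.3, 0.3, -3.3]
ee_pos: [0.4431, 0.4074, 0.1085]
ft_force: [0.2, 0.1, -2.8]
ee_pos: [0.4431, 0.4074, 0.1075]
ft_force: [-0.0, -0.4, -3.2]
ee_pos: [0.4432, 0.4075, 0.1073]
ft_force: [-2.6, -2.3, 5.3]
ee_pos: [0.4433, 0.4075, 0.1066]
ft_force: [-2.8, -1.9, 7.7]
[-0.84142997  0.77751761  0.03337054]
```

Contact at underside about 0.093, which is the seal (expected 0.092) and well below the pin's top. So the pin is in its hole. Now bedding the seal gently.

```bash

for i in 1 2; do python3 -m crank '[{"x":0,"y":0,"z":0.0002,"ax":0,"ay":0,"az":0,"claw":1},{"x":0,"y":0,"z":0.0004,"ax":0,"ay":0,"az":0,"claw":1},{"x":0,"y":0,"z":0.0006,"ax":0,"ay":0,"az":0,"claw":1},{"x":0,"y":0,"z":0.0006,"ax":0,"ay":0,"az":0,"claw":1},{"x":0,"y":0,"z":0.0006,"ax":0,"ay":0,"az":0,"claw":1}]' 45| egrep 'pos|force|wid|rot'; done; python3 -c "
from bench import r;print(r.read_state()['torque'])"
```

```text
ee_pos: [0.4433, 0.4075, 0.106]
eef_rot: [0.812, 0.583, 0.0, -0.0]
ft_force: [-3.5, -3.2, 9.0]
width: 0.0317
ee_pos: [0.4433, 0.4075, 0.1054]
eef_rot: [0.812, 0.583, 0.0, -0.0]
ft_force: [-3.0, -4.0, 8.4]
width: 0.0314
[-0.7824556   0.80709104 -0.02531244]
```

```bash

for i in 1 2 3 4; do python3 -m crank '[{"x":0,"y":0,"z":0.0002,"ax":0,"ay":0,"az":0,"claw":1},{"x":0,"y":0,"z":0.0004,"ax":0,"ay":0,"az":0,"claw":1},{"x":0,"y":0,"z":0.0006,"ax":0,"ay":0,"az":0,"claw":1},{"x":0,"y":0,"z":0.0006,"ax":0,"ay":0,"az":0,"claw":1},{"x":0,"y":0,"z":0.0006,"ax":0,"ay":0,"az":0,"claw":1}]' 45| egrep 'pos|force|rot'; done; python3 -c "
from bench import r;print(r.read_state()['torque'])"
```

```text
ee_pos: [0.4433, 0.4075, 0.1048]
eef_rot: [0.812, 0.583, 0.0, -0.0]
ft_force: [-2.8, -3.4, 7.7]
ee_pos: [0.4433, 0.4075, 0.1042]
eef_rot: [0.812, 0.583, 0.0, -0.0]
ft_force: [-3.7, -3.1, 9.0]
ee_pos: [0.4433, 0.4075, 0.1036]
eef_rot: [0.812, 0.583, 0.0, -0.0]
ft_force: [-2.9, -2.5, 8.5]
ee_pos: [0.4433, 0.4076, 0.1033]
eef_rot: [0.812, 0.583, 0.0, -0.0]
ft_force: [-4.2, -2.9, 11.7]
[-0.98629379  1.00383777  0.03415906]
```

```bash

for i in 1 2; do python3 -m crank '[{"x":0,"y":0,"z":0.0002,"ax":0,"ay":0,"az":0,"claw":1},{"x":0,"y":0,"z":0.0004,"ax":0,"ay":0,"az":0,"claw":1},{"x":0,"y":0,"z":0.0006,"ax":0,"ay":0,"az":0,"claw":1},{"x":0,"y":0,"z":0.0006,"ax":0,"ay":0,"az":0,"claw":1},{"x":0,"y":0,"z":0.0006,"ax":0,"ay":0,"az":0,"claw":1}]' 45| egrep 'pos|force|rot'; done; python3 -c "
from bench import r;print(r.read_state()['torque'])"
```

```text
ee_pos: [0.4433, 0.4075, 0.1032]
eef_rot: [0.812, 0.583, 0.0, -0.0]
ft_force: [-6.3, -6.2, 17.0]
ee_pos: [0.4433, 0.4075, 0.1032]
eef_rot: [0.812, 0.583, 0.001, -0.0]
ft_force: [-8.6, -8.0, 21.9]
[-1.76744308  1.84592711  0.03307131]
```

The cover stops firmly at TCP 0.1032 (4.2 mm below first seal contact). The moment is fully explained by the sideways force alone, so the load is centred. Unloading and letting go.

```bash

python3 -m crank '[{"x":0,"y":0,"z":-0.001,"ax":0,"ay":0,"az":0,"claw":1},{"x":0,"y":0,"z":-0.0018,"ax":0,"ay":0,"az":0,"claw":1},{"x":0,"y":0,"z":-0.0018,"ax":0,"ay":0,"az":0,"claw":0},{"x":0,"y":0,"z":-0.0018,"ax":0,"ay":0,"az":0,"claw":-0.4},{"x":0,"y":0,"z":-0.0018,"ax":0,"ay":0,"az":0,"claw":-0.4}]'
python3 -m crank '[{"x":0,"y":0,"z":0,"ax":0,"ay":0,"az":0,"claw":-0.4},{"x":0,"y":0,"z":-0.03,"ax":0,"ay":0,"az":0,"claw":-0.4},{"x":0,"y":0,"z":-0.06,"ax":0,"ay":0,"az":0,"claw":-0.4},{"x":0,"y":0,"z":-0.09,"ax":0,"ay":0,"az":0,"claw":-0.4},{"x":0,"y":0,"z":-0.12,"ax":0,"ay":0,"az":0,"claw":-0.4}]'
python3 -c "
from h import *
go(.321,.2845,.2,110)"
```

```text
time: 19.2
ee_pos: [0.4432, 0.4075, 0.1023]
eef_rot: [0.812, 0.583, 0.0, -0.0]
ft_force: [1.0, 0.2, 0.8]
width: 0.0447
time: 19.62
ee_pos: [0.4431, 0.4072, 0.2238]
eef_rot: [0.812, 0.583, -0.0, 0.0]
ft_force: [0.5, 0.7, -0.3]
width: 0.0606
t 19.62 pos [0.4431 0.4072 0.2238] jawyaw 71.38 shift [-0.1553 -0.0765  0.0238] turn/2 [-0.00e+00  1.00e-04 -3.37e-01] deg [ -0.    0.  -38.6] F [ 0.45  0.66 -0.3 ] w 0.0606 j7 0.48
```

```bash

python3 -m crank '[{"x":-0.03,"y":-0.015,"z":0,"ax":0,"ay":0,"az":-0.055,"claw":-0.4},{"x":-0.06,"y":-0.03,"z":0,"ax":0,"ay":0,"az":-0.11,"claw":-0.4},{"x":-0.092,"y":-0.045,"z":0,"ax":0,"ay":0,"az":-0.17,"claw":-0.4},{"x":-0.124,"y":-0.061,"z":0,"ax":0,"ay":0,"az":-0.23,"claw":-0.4},{"x":-0.155,"y":-0.076,"z":0,"ax":0,"ay":0,"az":-0.29,"claw":-0.4}]'
python3 -m crank '[{"x":0,"y":0,"z":0.01,"ax":0,"ay":0,"az":-0.047,"claw":-0.4},{"x":0,"y":0,"z":0.03,"ax":0,"ay":0,"az":-0.047,"claw":-0.4},{"x":0,"y":0,"z":0.05,"ax":0,"ay":0,"az":-0.047,"claw":-0.4},{"x":0,"y":0,"z":0.06,"ax":0,"ay":0,"az":-0.047,"claw":-0.4},{"x":0,"y":0,"z":0.06,"ax":0,"ay":0,"az":-0.047,"claw":-0.4}]'
python3 - <<'E'
from h import *
go(.321,.2845,.02,110)
c=snap("wrist","w6"); u,v=proj(c,[[.33,.287,.01]])[0]; print(u,v)
u0=int(max(0,min(u-75,490)));v0=int(max(0,min(v-55,280)));print(u0,v0);crop(c,u0,v0,u0+150,v0+115,5,"w6c")
t=snap("top","t6"); a=t["color"][170:225,250:312]; cv2.imwrite("pics/t6c.png",cv2.resize(a,None,fx=8,fy=8,interpolation=cv2.INTER_CUBIC))
E
```

```text
time: 20.03
ee_pos: [0.3205, 0.2835, 0.2222]
eef_rot: [0.609, 0.793, 0.0, 0.0]
ft_force: [0.2, 0.2, 0.2]
width: 0.0609
time: 20.45
ee_pos: [0.3208, 0.2838, 0.1607]
eef_rot: [0.574, 0.819, -0.002, -0.0]
ft_force: [-0.9, 0.4, 0.3]
width: 0.0611
t 20.45 pos [0.3208 0.2838 0.1607] jawyaw 110.0 shift [0.0008 0.0008 0.1407] turn/2 [-0.0015  0.0009  0.    ] deg [-0.2  0.1  0. ] F [-0.95  0.42  0.35] w 0.0611 j7 1.08
321.56015975983996 192.19708187507828
246 137
```

View pics/w6c.png

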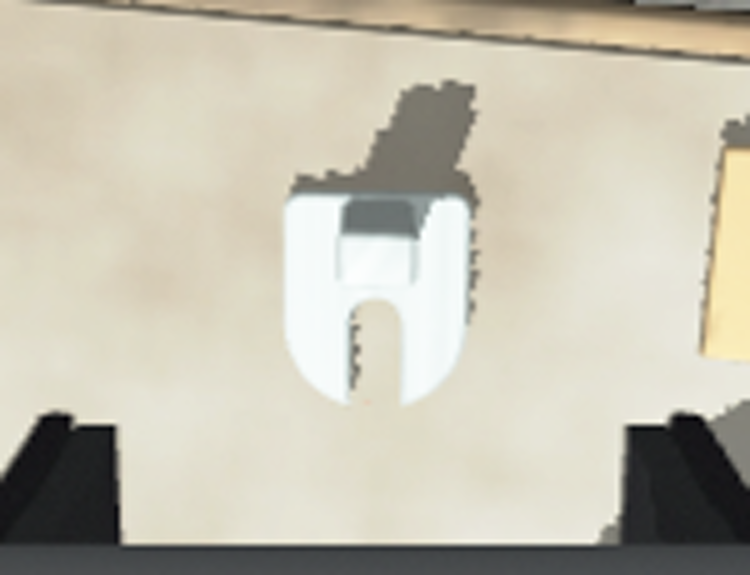

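The washer is seen squarely: slot vertical on crop x≈376, plate edges 285 and 470, closed end at y≈297, tab top centred at (377,258). Its slot axis is therefore at yaw about 20°.

```bash
python3 - <<'E'
from h import *
c=load("w6"); f=lambda u,v:(246+u/5,137+v/5)
P=lambda u,v,z:plane(c,[f(u,v)],z)[0]
tab=P(377,258,.04);tab2=P(377,234,.040);tab3=P(377,284,.040);end=P(376,297,.006);mo=P(377,403,.006);back=P(377,193,.006);L=P(285,300,.006);Rr=P(470,300,.006)
print("tab",tab.round(4),"len",np.linalg.norm(tab3-tab2).round(4),"end",end.round(4),"mouth",mo.round(4),"back",back.round(4),"w",np.linalg.norm(L-Rr).round(4))
d=mo-back;print("yaw",np.rad2deg(np.arctan2(d[1],d[0])),"len",np.hypot(*d[:2]))
u=d[:2]/np.linalg.norm(d[:2]); 
print("origin est", (end[:2]+.006*u).round(4),"tab from origin",((end[:2]+.006*u)-.023*u).round(4),"tab from back",(back[:2]+.007*u).round(4))
e1=P(348,403,.006);e2=P(403,403,.006);print("yaw from mouth line",np.rad2deg(np.arctan2(*(e1-e2)[1::-1])), "slot w",np.linalg.norm(e1-e2))
go(.321,.2845,.02,110)
E
```

```text
tab [0.3193 0.2827 0.04  ] len 0.0104 end [0.3358 0.2887 0.006 ] mouth [0.3597 0.2977 0.006 ] back [0.313  0.2806 0.006 ] w 0.0422
yaw 20.11491419254071 len 0.049738243857285896
origin est [0.3414 0.2908] tab from origin [0.3198 0.2828] tab from back [0.3196 0.283 ]
yaw from mouth line -69.9385778396989 slot w 0.01280152139528878
t 20.55 pos [0.3218 0.2849 0.163 ] jawyaw 110.0 shift [-0.     -0.0009  0.143 ] turn/2 [-0.      0.0001 -0.    ] deg [-0.  0. -0.] F [-0.92  0.01  0.13] w 0.061 j7 1.08
```

```bash

python3 -m crank '[{"x":-0.001,"y":-0.003,"z":0.03,"ax":0,"ay":0,"az":0,"claw":-0.4},{"x":-0.001,"y":-0.003,"z":0.065,"ax":0,"ay":0,"az":0,"claw":-0.4},{"x":-0.001,"y":-0.003,"z":0.1,"ax":0,"ay":0,"az":0,"claw":-0.4},{"x":-0.001,"y":-0.003,"z":0.13,"ax":0,"ay":0,"az":0,"claw":-0.4},{"x":-0.001,"y":-0.003,"z":0.14,"ax":0,"ay":0,"az":0,"claw":-0.4}]'
python3 -m crank '[{"x":0,"y":0,"z":0.006,"ax":0,"ay":0,"az":0,"claw":-0.4},{"x":0,"y":0,"z":0.012,"ax":0,"ay":0,"az":0,"claw":-0.2},{"x":0,"y":0,"z":0.012,"ax":0,"ay":0,"az":0,"claw":0.2},{"x":0,"y":0,"z":0.012,"ax":0,"ay":0,"az":0,"claw":0.4},{"x":0,"y":0,"z":0.012,"ax":0,"ay":0,"az":0,"claw":0.5}]' 15
python3 -m crank '[{"x":0,"y":0,"z":0,"ax":0,"ay":0,"az":0,"claw":1},{"x":0,"y":0,"z":0,"ax":0,"ay":0,"az":0,"claw":1},{"x":0,"y":0,"z":0,"ax":0,"ay":0,"az":0,"claw":1},{"x":0,"y":0,"z":0,"ax":0,"ay":0,"az":0,"claw":1},{"x":0,"y":0,"z":0,"ax":0,"ay":0,"az":0,"claw":1}]' 25
python3 -c "
from h import *
go(.3196,.2829,.01,110)"
```

```text
time: 20.97
ee_pos: [0.3182, 0.2817, 0.02]
eef_rot: [0.573, 0.819, -0.002, -0.0]
ft_force: [-0.9, -0.5, 0.0]
width: 0.0609
time: 21.38
ee_pos: [0.3199, 0.2836, 0.0118]
eef_rot: [0.574, 0.819, 0.001, 0.0]
ft_force: [0.4, -0.2, 0.7]
width: 0.0422
time: 21.8
ee_pos: [0.3192, 0.283, 0.0108]
eef_rot: [0.574, 0.819, 0.0, -0.0]
ft_force: [-0.2, -0.8, 2.8]
width: 0.0157
t 21.8 pos [0.3192 0.283  0.0108] jawyaw 110.01 shift [-0.0002  0.0003  0.0008] turn/2 [ 0.0001 -0.0002  0.0001] deg [ 0. -0.  0.] F [-0.15 -0.78  2.84] w 0.0157 j7 1.12
```

Tab gripped (15.7 mm). Lifting and moving to just short of the shaft, with the arms over the boss's edge, to feel the boss height there.

```bash

python3 -m crank '[{"x":0,"y":0,"z":-0.02,"ax":0,"ay":0,"az":0,"claw":1},{"x":0,"y":0,"z":-0.055,"ax":0,"ay":0,"az":0,"claw":1},{"x":0,"y":0,"z":-0.09,"ax":0,"ay":0,"az":0,"claw":1},{"x":0,"y":0,"z":-0.125,"ax":0,"ay":0,"az":0,"claw":1},{"x":0,"y":0,"z":-0.15,"ax":0,"ay":0,"az":0,"claw":1}]' 30
python3 -m crank '[{"x":0.015,"y":0.02,"z":-0.01,"ax":0,"ay":0,"az":0,"claw":1},{"x":0.035,"y":0.045,"z":-0.01,"ax":0,"ay":0,"az":0,"claw":1},{"x":0.055,"y":0.07,"z":-0.01,"ax":0,"ay":0,"az":0,"claw":1},{"x":0.07,"y":0.095,"z":-0.01,"ax":0,"ay":0,"az":0,"claw":1},{"x":0.075,"y":0.1,"z":-0.01,"ax":0,"ay":0,"az":0,"claw":1}]'
python3 -m crank '[{"x":0,"y":0,"z":0,"ax":0,"ay":0,"az":0,"claw":1},{"x":0,"y":0,"z":0,"ax":0,"ay":0,"az":0,"claw":1},{"x":0,"y":0,"z":0,"ax":0,"ay":0,"az":0,"claw":1},{"x":0,"y":0,"z":0,"ax":0,"ay":0,"az":0,"claw":1},{"x":0,"y":0,"z":0,"ax":0,"ay":0,"az":0,"claw":1}]'
python3 - <<'E'
from h import *
go(.3913,.3887,.134,110)
t=snap("top","t7");s=snap("side","s7"); w=snap("wrist","w7")
up=lambda i,k:cv2.resize(i,None,fx=k,fy=k,interpolation=cv2.INTER_CUBIC)
cv2.imwrite("pics/c7.png",np.hstack([up(s["color"][150:240,285:360],5.3),up(w["color"][140:250,260:380],4.33)[:476,:390]]))
E
```

```text
time: 22.22
ee_pos: [0.3195, 0.283, 0.1635]
eef_rot: [0.574, 0.819, 0.001, 0.0]
ft_force: [0.5, 1.7, -0.7]
width: 0.0158
time: 22.63
ee_pos: [0.3889, 0.3901, 0.1699]
eef_rot: [0.573, 0.82, 0.0, 0.0]
ft_force: [-1.0, -0.1, -1.1]
width: 0.0157
time: 23.05
ee_pos: [0.3872, 0.3868, 0.1709]
eef_rot: [0.574, 0.819, 0.0, -0.0]
ft_force: [-0.4, -0.6, -1.1]
width: 0.0156
t 23.05 pos [0.3872 0.3868 0.1709] jawyaw 109.98 shift [0.0003 0.0045 0.0369] turn/2 [ 0.0001 -0.0002 -0.0001] deg [ 0. -0. -0.] F [-0.41 -0.64 -1.07] w 0.0156 j7 1.08Traceback (most recent call last):
  File "<stdin>", line 5, in <module>
    return _nx.concatenate(arrs, 1, dtype=dtype, casting=casting)
           ~~~~~~~~~~~~~~~^^^^^^^^^^^^^^^^^^^^^^^^^^^^^^^^^^^^^^^
ValueError: all the input array dimensions except for the concatenation axis must match exactly, but along dimension 0, the array at index 0 has size 477 and the array at index 1 has size 476
```

```bash
python3 - <<'E'
from h import *
s=load("s7"); cv2.imwrite("pics/c7.png",cv2.resize(s["color"][155:230,280:375],None,fx=7.8,fy=7.8,interpolation=cv2.INTER_CUBIC))
E
```

```text
(no output)
```

View pics/c7.png

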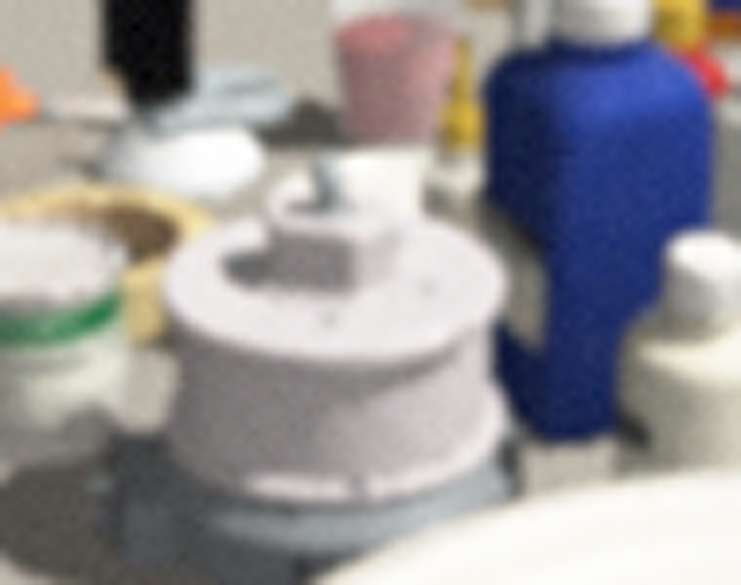

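The cover sits on the drum with no visible gap, the shaft tip shows at (325,165), and the washer is held level at (220,100). Feeling for the boss top next.

```bash

python3 -m crank '[{"x":0,"y":0.002,"z":0.01,"ax":0,"ay":0,"az":0,"claw":1},{"x":0,"y":0.0045,"z":0.02,"ax":0,"ay":0,"az":0,"claw":1},{"x":0,"y":0.0045,"z":0.03,"ax":0,"ay":0,"az":0,"claw":1},{"x":0,"y":0.0045,"z":0.036,"ax":0,"ay":0,"az":0,"claw":1},{"x":0,"y":0.0045,"z":0.036,"ax":0,"ay":0,"az":0,"claw":1}]'
for i in 1 2 3 4 5 ; do python3 -m crank '[{"x":0,"y":0,"z":0.0003,"ax":0,"ay":0,"az":0,"claw":1},{"x":0,"y":0,"z":0.0006,"ax":0,"ay":0,"az":0,"claw":1},{"x":0,"y":0,"z":0.0008,"ax":0,"ay":0,"az":0,"claw":1},{"x":0,"y":0,"z":0.0008,"ax":0,"ay":0,"az":0,"claw":1},{"x":0,"y":0,"z":0.0008,"ax":0,"ay":0,"az":0,"claw":1}]' | egrep 'pos|force';done
```

```text
time: 23.62
ee_pos: [0.3909, 0.3881, 0.1322]
eef_rot: [0.574, 0.819, -0.002, -0.0]
ft_force: [-0.0, -0.4, -0.5]
width: 0.0156
ee_pos: [0.3918, 0.3891, 0.1341]
ft_force: [-0.1, 0.1, -0.4]
ee_pos: [0.3917, 0.389, 0.1329]
ft_force: [0.5, -0.1, -1.6]
ee_pos: [0.3917, 0.389, 0.1321]
ft_force: [0.2, -0.2, -0.6]
ee_pos: [0.3917, 0.389, 0.1313]
ft_force: [0.3, -0.5, -1.1]
ee_pos: [0.3917, 0.3891, 0.1307]
ft_force: [-1.9, -1.9, 2.5]
```

Boss felt at TCP 0.1308, exactly as predicted. Raising 1.2 mm above it and sliding in.

```bash

python3 -m crank '[{"x":0,"y":0,"z":-0.0017,"ax":0,"ay":0,"az":0,"claw":1},{"x":0,"y":0,"z":-0.0017,"ax":0,"ay":0,"az":0,"claw":1},{"x":0,"y":0.001,"z":-0.0017,"ax":0,"ay":0,"az":0,"claw":1},{"x":0,"y":0.002,"z":-0.0017,"ax":0,"ay":0,"az":0,"claw":1},{"x":0,"y":0.003,"z":-0.0017,"ax":0,"ay":0,"az":0,"claw":1}]'
for i in 1 2 3 4 ; do python3 -m crank '[{"x":0,"y":0.001,"z":0,"ax":0,"ay":0,"az":0,"claw":1},{"x":0,"y":0.002,"z":0,"ax":0,"ay":0,"az":0,"claw":1},{"x":0,"y":0.003,"z":0,"ax":0,"ay":0,"az":0,"claw":1},{"x":0,"y":0.003,"z":0,"ax":0,"ay":0,"az":0,"claw":1},{"x":0,"y":0.003,"z":0,"ax":0,"ay":0,"az":0,"claw":1}]' | egrep 'pos|force';done
```

```text
time: 26.12
ee_pos: [0.3946, 0.3901, 0.1322]
eef_rot: [0.574, 0.819, 0.0, -0.0]
ft_force: [-0.6, -0.0, -0.9]
width: 0.0156
ee_pos: [0.3974, 0.391, 0.1322]
ft_force: [-0.0, 0.3, 0.0]
ee_pos: [0.4002, 0.3921, 0.1323]
ft_force: [-0.2, -0.3, -0.2]
ee_pos: [0.403, 0.3931, 0.1322]
ft_force: [-0.1, -0.1, -1.2]
ee_pos: [0.4058, 0.3941, 0.1322]
ft_force: [0.1, 1.3, -0.4]
```

```bash

for i in 1 2 3 4 5; do python3 -m crank '[{"x":0,"y":0.001,"z":0,"ax":0,"ay":0,"az":0,"claw":1},{"x":0,"y":0.002,"z":0,"ax":0,"ay":0,"az":0,"claw":1},{"x":0,"y":0.003,"z":0,"ax":0,"ay":0,"az":0,"claw":1},{"x":0,"y":0.003,"z":0,"ax":0,"ay":0,"az":0,"claw":1},{"x":0,"y":0.003,"z":0,"ax":0,"ay":0,"az":0,"claw":1}]' | egrep 'pos|force';done
```

```text
ee_pos: [0.4087, 0.3952, 0.1323]
ft_force: [0.5, -0.4, -1.3]
ee_pos: [0.4115, 0.3962, 0.1322]
ft_force: [-0.4, -0.4, -1.8]
ee_pos: [0.4143, 0.3972, 0.1323]
ft_force: [-0.3, -0.5, -0.7]
ee_pos: [0.4171, 0.3982, 0.1322]
ft_force: [-0.1, -0.6, -1.0]
ee_pos: [0.4199, 0.3993, 0.1322]
ft_force: [0.2, 0.5, -1.2]
```

```bash

for i in 1 2 3 4; do python3 -m crank '[{"x":0,"y":0.0003,"z":0,"ax":0,"ay":0,"az":0,"claw":1},{"x":0,"y":0.0006,"z":0,"ax":0,"ay":0,"az":0,"claw":1},{"x":0,"y":0.0009,"z":0,"ax":0,"ay":0,"az":0,"claw":1},{"x":0,"y":0.0009,"z":0,"ax":0,"ay":0,"az":0,"claw":1},{"x":0,"y":0.0009,"z":0,"ax":0,"ay":0,"az":0,"claw":1}]' | egrep 'pos|force';done
```

```text
ee_pos: [0.4202, 0.3995, 0.1321]
ft_force: [-3.6, -2.8, 0.1]
ee_pos: [0.4204, 0.3997, 0.132]
ft_force: [-7.5, -2.2, 0.8]
ee_pos: [0.4206, 0.3999, 0.1319]
ft_force: [-10.0, -4.1, 3.9]
ee_pos: [0.4207, 0.3999, 0.1318]
ft_force: [-13.0, -6.0, 5.3]
```

Contact along the slot came about 2.5 mm earlier than expected. That is within my errors, but it could also be the head's edge. I'll back off, lay the washer flat on the boss (well below the head) and push again to tell which.

```bash

python3 -m crank '[{"x":0,"y":-0.004,"z":0,"ax":0,"ay":0,"az":0,"claw":1},{"x":0,"y":-0.007,"z":0,"ax":0,"ay":0,"az":0,"claw":1},{"x":0,"y":-0.007,"z":0.0005,"ax":0,"ay":0,"az":0,"claw":1},{"x":0,"y":-0.007,"z":0.001,"ax":0,"ay":0,"az":0,"claw":1},{"x":0,"y":-0.007,"z":0.001,"ax":0,"ay":0,"az":0,"claw":1}]'| egrep 'pos|force'
for i in 1 2; do python3 -m crank '[{"x":0,"y":0,"z":0.0002,"ax":0,"ay":0,"az":0,"claw":1},{"x":0,"y":0,"z":0.0004,"ax":0,"ay":0,"az":0,"claw":1},{"x":0,"y":0,"z":0.0004,"ax":0,"ay":0,"az":0,"claw":1},{"x":0,"y":0,"z":0.0004,"ax":0,"ay":0,"az":0,"claw":1},{"x":0,"y":0,"z":0.0004,"ax":0,"ay":0,"az":0,"claw":1}]'| egrep 'pos|force';done
```

```text
ee_pos: [0.4171, 0.3981, 0.1313]
ft_force: [-0.1, -0.5, 0.1]
ee_pos: [0.4168, 0.3981, 0.1309]
ft_force: [-1.2, -0.6, -0.9]
ee_pos: [0.4168, 0.3982, 0.1308]
ft_force: [-0.6, -0.9, 5.1]
```

```bash

python3 -m crank '[{"x":0,"y":0,"z":-0.0003,"ax":0,"ay":0,"az":0,"claw":1},{"x":0,"y":0.0005,"z":-0.0003,"ax":0,"ay":0,"az":0,"claw":1},{"x":0,"y":0.001,"z":-0.0003,"ax":0,"ay":0,"az":0,"claw":1},{"x":0,"y":0.0015,"z":-0.0003,"ax":0,"ay":0,"az":0,"claw":1},{"x":0,"y":0.002,"z":-0.0003,"ax":0,"ay":0,"az":0,"claw":1}]'| egrep 'pos|force'
for i in 1 2 3 4; do python3 -m crank '[{"x":0,"y":0.0003,"z":0,"ax":0,"ay":0,"az":0,"claw":1},{"x":0,"y":0.0006,"z":0,"ax":0,"ay":0,"az":0,"claw":1},{"x":0,"y":0.0009,"z":0,"ax":0,"ay":0,"az":0,"claw":1},{"x":0,"y":0.0009,"z":0,"ax":0,"ay":0,"az":0,"claw":1},{"x":0,"y":0.0009,"z":0,"ax":0,"ay":0,"az":0,"claw":1}]' | egrep 'pos|force|rot';done; python3 -c "
from bench import r;print(r.read_state()['torque'])"
```

```text
ee_pos: [0.4181, 0.399, 0.1309]
ft_force: [-2.6, -1.9, 6.4]
ee_pos: [0.419, 0.3993, 0.1309]
eef_rot: [0.573, 0.819, -0.0, -0.0]
ft_force: [-2.4, -1.0, 4.9]
ee_pos: [0.4198, 0.3997, 0.1309]
eef_rot: [0.573, 0.819, -0.0, -0.0]
ft_force: [-3.0, -1.0, 4.9]
ee_pos: [0.4201, 0.3998, 0.1309]
eef_rot: [0.573, 0.819, -0.001, -0.001]
ft_force: [-6.4, -3.2, 8.6]
ee_pos: [0.4202, 0.3999, 0.1309]
eef_rot: [0.573, 0.819, -0.001, -0.001]
ft_force: [-9.5, -4.5, 10.9]
[-1.02372195  2.03476863 -0.01676969]
```

It stops at the same place while flat on the boss, so the slot end is against the neck. Relaxing the push, opening and withdrawing.

```bash

python3 -m crank '[{"x":0,"y":-0.0006,"z":-0.0003,"ax":0,"ay":0,"az":0,"claw":1},{"x":0,"y":-0.0012,"z":-0.0005,"ax":0,"ay":0,"az":0,"claw":1},{"x":0,"y":-0.0012,"z":-0.0005,"ax":0,"ay":0,"az":0,"claw":1},{"x":0,"y":-0.0012,"z":-0.0005,"ax":0,"ay":0,"az":0,"claw":0.2},{"x":0,"y":-0.0012,"z":-0.0005,"ax":0,"ay":0,"az":0,"claw":-0.2}]'
python3 -m crank '[{"x":0,"y":0,"z":0,"ax":0,"ay":0,"az":0,"claw":-0.3},{"x":0,"y":0,"z":0,"ax":0,"ay":0,"az":0,"claw":-0.3},{"x":0,"y":0,"z":-0.03,"ax":0,"ay":0,"az":0,"claw":-0.3},{"x":0,"y":0,"z":-0.065,"ax":0,"ay":0,"az":0,"claw":-0.3},{"x":0,"y":0,"z":-0.1,"ax":0,"ay":0,"az":0,"claw":-0.3}]'
python3 -m crank '[{"x":0,"y":0.008,"z":-0.01,"ax":0,"ay":0,"az":0,"claw":-0.6},{"x":0,"y":0.018,"z":-0.01,"ax":0,"ay":0,"az":0,"claw":-0.6},{"x":0,"y":0.03,"z":-0.01,"ax":0,"ay":0,"az":0,"claw":-0.6},{"x":0,"y":0.03,"z":-0.01,"ax":0,"ay":0,"az":0,"claw":-0.6},{"x":0,"y":0.03,"z":-0.01,"ax":0,"ay":0,"az":0,"claw":-0.6}]'
python3 - <<'E'
from h import *
go(.42,.3998,.2,110)
c=snap("wrist","w8"); uv=proj(c,[[.4405,.4068,.137],[.4195,.399,.160],[.4405,.4068,.126]]);print(uv.round(1))
u,v=uv[0].astype(int); g=cv2.cvtColor(c["color"],cv2.COLOR_BGR2GRAY)
cv2.imwrite("pics/w8.png",c["color"]);crop(c,u-80,max(0,v-70),u+80,v+45,5,"w8c")
E
```

```text
time: 35.28
ee_pos: [0.4212, 0.3995, 0.1311]
eef_rot: [0.574, 0.819, 0.0, 0.0]
ft_force: [-0.3, 0.1, -0.4]
width: 0.0225
time: 35.7
ee_pos: [0.4207, 0.399, 0.232]
eef_rot: [0.574, 0.819, -0.001, 0.0]
ft_force: [0.9, 1.5, 0.5]
width: 0.0524
time: 36.12
ee_pos: [0.4491, 0.4094, 0.2398]
eef_rot: [0.574, 0.819, -0.001, 0.0]
ft_force: [0.7, -0.0, -0.1]
width: 0.0693
t 36.12 pos [0.4491 0.4094 0.2398] jawyaw 109.96 shift [ 0.001  -0.0306  0.0398] turn/2 [-0.0008  0.0006 -0.0004] deg [-0.1  0.1 -0. ] F [ 0.74 -0.02 -0.08] w 0.0693 j7 1.15
[[322.5 185.6]
 [322.6 166.1]
 [322.4 183. ]]
```

No picture views are left, so I'll check numerically: an intensity profile along the line through tab and shaft.

```bash
python3 - <<'E'
from h import *
c=load("w8"); g=cv2.cvtColor(c["color"],cv2.COLOR_BGR2GRAY)
b=c["color"].astype(int); 
print("gray, rows v, cols u=286..360 step 3")
for v in range(146,216,2): print(v,' '.join(f"{x:3d}" for x in g[v,286:361:3]))
E
```

```text
gray, rows v, cols u=286..360 step 3
146 244 242 241 242 244 243 244 248 178 148 146 143 145 148 149 148 145 142 127 138 144 144 236 245 245
148 244 244 242 241 242 245 243 245 160 145 149 144 142 146 148 148 149 130  93 101 141 144 244 243 244
150 245 244 244 242 242 242 244 243 181 148 145 146 143 144 147 148 144  98 108 108 120 147 241 244 244
152 243 245 245 243 242 242 242 243 173 146 146 143 145 140 141 145 136 113 118 122 111 145 246 244 244
154 246 243 245 245 243 211 140 143 145 143 119 117 112 114 117 119 120 168 139 122 113 146 244 246 244
156 247 247 244 245 245 221 227 227 228 150  93  92  93  93  90 127 137 221 225 101 137 143 238 246 245
158 243 247 246 244 245 226 227 227 228 110  93  92  92  93  92 125 215 221 225 145 147 145 244 245 246
160 243 244 247 246 245 226 227 228 227 114 125 119 121 117 112 140 226 221 225 150 148 148 237 244 245
162 244 243 245 246 244 226 227 228 227 214 218 218 225 217 212 219 225 222 225 151 149 148 247 245 245
164 244 240 242 245 247 226 227 227 227 222 224 230 227 220 217 219 226 222 225 147 149 149 246 247 245
166 245 221 181 235 247
[... 1876 characters left out ...]
 229 245 245 226 244 246 246 248 223 230 223 220 243 245 248 245 247 247 245
204 247 247 247 247 247 244 246 247 245 247 246 248 248 247 248 247 233 222 244 245 244 248 244 246 247
206 247 247 246 247 246 247 247 247 247 245 246 247 248 248 247 248 248 232 243 245 245 244 247 244 245
208 249 246 248 246 247 246 247 246 247 246 245 246 247 248 248 246 248 248 242 243 244 244 245 247 235
210 247 249 246 248 246 247 246 247 246 247 246 245 245 247 247 248 246 248 248 242 243 244 244 245 127
212 203 245 249 246 248 246 246 246 247 245 247 245 246 245 247 247 247 246 247 247 242 243 244 180 105
214 107 236 247 249 246 247 246 246 246 246 245 247 245 246 244 247 246 247 246 246 246 241 232 107 105
```

```bash
python3 - <<'E'
from h import *
c=load("w8"); u=np.array([.94,.342,0])
b=plane(c,[(322,153.8)],.126)[0]@u; m=plane(c,[(322,203.3)],.126)[0]@u; h=plane(c,[(322.3,191.2)],.132)[0]@u-.007; h2=plane(c,[(322.3,173.8)],.132)[0]@u+.007
print("washer origin along slot: from back",b+.030,"from arms",m-.021,"shaft from front edge",h,"rear edge",h2)
t=snap("top","t9");a=load("top0")
d=cv2.absdiff(t["color"],a["color"]).max(2)
for n,(x,y) in {"knob":(440,237),"bottle":(288,138),"mould":(216,210)}.items(): print(n,"diff",d[y-14:y+14,x-14:x+14].mean().round(1))
E
```

```text
washer origin along slot: from back 0.554574845735097 from arms 0.5530247304843562 shaft from front edge 0.5529815222796317 rear edge 0.5498637228750684
knob diff 31.0
bottle diff 56.7
mould diff 69.9
```

```bash

python3 -m crank '[{"x":0,"y":-0.03,"z":-0.02,"ax":0,"ay":0,"az":0,"claw":-1},{"x":0.02,"y":-0.06,"z":-0.02,"ax":0,"ay":0,"az":0,"claw":-1},{"x":0.04,"y":-0.085,"z":-0.02,"ax":0,"ay":0,"az":0,"claw":-1},{"x":0.07,"y":-0.1,"z":-0.02,"ax":0,"ay":0,"az":0,"claw":-1},{"x":0.1,"y":-0.11,"z":-0.02,"ax":0,"ay":0,"az":0,"claw":-1}]'
python3 -m crank '[{"x":0.035,"y":-0.01,"z":0,"ax":0,"ay":0,"az":0,"claw":-1},{"x":0.07,"y":-0.02,"z":0,"ax":0,"ay":0,"az":0,"claw":-1},{"x":0.1,"y":-0.03,"z":0,"ax":0,"ay":0,"az":0,"claw":-1},{"x":0.12,"y":-0.04,"z":0,"ax":0,"ay":0,"az":0,"claw":-1},{"x":0.12,"y":-0.04,"z":0,"ax":0,"ay":0,"az":0,"claw":-1}]'
python3 - <<'E'
from h import *
t=snap("top","t10");a=load("top0");d=cv2.absdiff(t["color"],a["color"]).max(2)
for n,(x,y) in {"knob":(440,237),"bottle":(288,138),"mould":(216,210)}.items(): print(n,"diff",d[y-14:y+14,x-14:x+14].mean().round(1), np.percentile(d[y-14:y+14,x-14:x+14],95))
def cen(c,n):
    h=cv2.cvtColor(c["color"],cv2.COLOR_BGR2HSV)
    m={"red":cv2.inRange(h,(0,120,60),(8,255,255))|cv2.inRange(h,(172,120,60),(180,255,255)),"blue":cv2.inRange(h,(92,70,90),(112,200,255))}[n]
    w=np.zeros_like(m); b={"red":(415,215,465,260),"blue":(188,180,245,240)}[n]; w[b[1]:b[3],b[0]:b[2]]=1; M=cv2.moments(m*w); return (M["m10"]/max(M["m00"],1),M["m01"]/max(M["m00"],1),M["m00"]/255)
for n in ("red","blue"): print(n,np.round(cen(a,n),1),np.round(cen(t,n),1))
# cover disc: plate edge check of level at its top, and washer pose
g=cv2.cvtColor(t["color"],cv2.COLOR_BGR2GRAY); m=cv2.inRange(g[165:235,245:320],175,255); cs=max(cv2.findContours(m,0,1)[0],key=cv2.contourArea)+np.array([245,165])
hu=cv2.convexHull(cs); e=cv2.fitEllipse(hu); print("ellipse",np.round(e[0],1),np.round(e[1],1),"world@.096",plane(t,[e[0]],.096).round(4))
print("dia m",np.round(np.array(e[1])*(.9638-.096)/444.7,4))
E
```

```text
time: 36.63
ee_pos: [0.3091, 0.4663, 0.2618]
eef_rot: [0.573, 0.819, 0.0, -0.0]
ft_force: [1.0, 0.3, 0.5]
width: 0.0856
time: 37.05
ee_pos: [0.2267, 0.5683, 0.2602]
eef_rot: [0.57, 0.821, -0.001, -0.001]
ft_force: [0.7, -0.2, -1.2]
width: 0.0874
knob diff 2.6 5.0
bottle diff 2.7 7.0
mould diff 2.1 4.0
red [440.1 237.  500. ] [440.1 237.  502. ]
blue [215. 225.   1.] [0. 0. 0.]
ellipse [283.9 202. ] [ 74.7 125.2] world@.096 [[0.4337 0.3952 0.096 ]]
dia m [0.1457 0.2443]
```

Knob, bottle and mould half are unchanged (picture differences are at noise level). The hand is clear and open, so I'm handing in.

```bash
python3 -c "
from bench import close_job; print(close_job())"
```

```text
the job is handed in; nothing more can be done
None
```

The drum is closed and locked, and the job was handed in at about 37 s with the gripper open and clear. By all checks but one the cover is home, and the washer is in the groove and flat on the boss.

**Cover:** I first gripped it across the round of the boss and moved it clear of the pail, then regripped it on the flats. It went over the shaft and pin with no felt resistance. The seal was met within a millimetre of its expected height and sank at a steady 8–9 N reading (about 12 N with the cover's weight). The plate then stopped firmly about 4 mm lower. I pressed to at most 22 N at the wrist, with the load centred, and the side picture showed no gap.

**Washer:** It was felt onto the boss at exactly the predicted height, then slid in until the slot's end met the neck. That stop came about 2.5 mm earlier than my first axis estimate. I backed off, laid it flat on the boss and pushed again, and it stopped at the same place. The last wrist picture puts the washer's slot end 1–4 mm past the shaft's centre, which agrees with fully home.

**Bystanders:** Before and after top pictures of the bottle, mould half and knob differ only by noise.

**Checks that failed:** An automatic outline fit to the cover in the last top picture gave nonsense, so I ignored it. The colour check on the blue mould half found nothing, so I relied on the picture difference there. I had no picture views left at the end, so the final checks were numbers from the images only.

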